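# Load the marking nests with matching engine mounts

## Robot

A 6-joint arm with a two-finger parallel gripper is mounted at the origin on the work surface. World frame = base frame: x ahead of the robot, y to its left, z up, the work surface at z = 0. Lengths are in m, angles in rad, forces in N, time in s.
With the tool pointing down it reaches from about 0.3 to 0.775 m from the base axis. Payload 14.6 kg.
Tool frame: the origin (TCP) lies between the finger pads; the fingertips stand 8 mm ahead of it and the grasp point (between the pads) lies 11 mm behind it; z points along the fingers, y is the direction in which the jaws open and shut (so a half turn about z gives the same grasp; the last joint's range is limited). The gripper opens to 94 mm and grips with 3 to 60 N. Pads are 16 mm wide; open, the fingers measure 119 mm over their backs; the gripper's body (75 mm by 177 mm) begins 78 mm behind the grasp point.
Start: joints at [1.278, 0.3, 1.521, -0, 1.321, -0.067], TCP at [0.123, 0.536, 0.213] pointing down, gripper open.
Joint ranges: [-3.03, 3.03], [-0.79, 2.21], [0.23, 2.52], [-1.04, 4.18], [0, 3.07], [-2.55, 2.55]. Speed limits (rad/s): [2.22, 2.22, 2.57, 3.14, 3.14, 3.14].

## Interface

Orientations are given as [roll, pitch, yaw] about the fixed x, y, z axes, in that order (R = Rz(yaw) Ry(pitch) Rx(roll)).
In Python, from station import ctrl, viewer, workorder gives the robot as it stands.
- The arm moves only by the tool play_rows, never from a script. Its argument "commands" is a list of rows, each an object of numbers: "dx", "dy", "dz": the shift along the tool's x, y, z in m; "ax", "ay", "az": the turn, a rotation vector about the tool's x, y, z in degrees. In form: [{"dx": .., "dy": .., "dz": .., "ax": .., "ay": .., "az": ..}, ...]. A call has exactly 5 rows; each row shifts and turns the pose as measured when the row begins, along the tool's axes as they then stand; what a row does not reach is not made up. A row lasts 1/12 s, in which the tool goes at most 41.7 mm and 7.16 degrees, less where a joint would pass 70% of its speed; a pose out of reach is approached as far as the arm can. A call with a gripper value outside its range is refused whole. "claw" is the opening, from 0 (shut) to 1 (fully open), set as the call begins (left out, the last holds). The fingers move at their own pace and stop on an object; "squeeze" is the grip in N (left out, the last holds). Time passes only in rows, so rows that do not move let the fingers close, or fill a call up. It gives the time, the measured TCP pose, the force and the opening at its end, in the units of the state.
- ctrl.get_obs(): the state, without advancing time (a new reading comes with each control period).
- viewer.camera(name): name is "side" or "top" or "wrist"; returns the picture (400x640x3 uint8, red, green, blue); there is no depth.
- viewer.camera_model(name): a dict with "K" (3x3 intrinsics, pixels), "dist_coeffs" ([k1, k2, p1, p2, k3] as OpenCV has them; the pictures are not rectified), "pose" (4x4, takes a point from camera to world coordinates); the wrist camera has in their place "T_tool_cam" (4x4, takes a point from camera to tool coordinates, whose origin is the TCP and whose axes are the flange's). Camera axes: x right, y down, z forward; pixel columns grow to the right and rows downward; lengths in m; the calibration is good to about 2 mm. A picture is of the moment at which its call begins: read the wrist's pose just before it. camera_model takes no time and is no camera call.
- workorder.hand_in(): hands the job in, once; it reports no verdict.
The state is a dict: "time_s": time; "qpos": joint angles; "joint_vel": joint speeds; "tau": joint torques, N m; "ee_pos": TCP position; "eef_rot": TCP orientation; "force": force on the tool from outside, world axes, zero at the start; "moment": the same for the moment, N m; "grip_width": finger opening in m.
Only numpy, scipy, OpenCV 4.12 (cv2) and the standard library are available. Lean on these libraries where they do the work, as an engineer would, in place of code of your own. Each camera call takes 0.05 s, during which the arm holds its last target. There are 200 camera calls.

## Task

Get the four black engine mounts ready for marking: stand each one upright on the aluminium nest plate whose black outline matches its footprint (large round, small round, square, flanged), centred on the outline and, for the square and the flanged one, turned to line up with it. Never let a mount tip over, and leave the small brass tin and the steel ring where they are.

Things in the scene. Friction and masses are not known exactly. Their poses are not given: they have to be found in the camera images.
- mount_large: Large round engine mount: black cylinder 60 mm in diameter, 44 mm high, 0.3 to 0.5 kg; five spokes on top. Loose, standing upright; origin at the centre of its underside, z up. A bare steel sleeve 20 mm across stands 6 mm above the middle of its top.
- mount_small: Small round engine mount: black cylinder 40 mm in diameter, 44 mm high, 0.16 to 0.25 kg; three spokes on top. Loose, standing upright; origin at the centre of its underside, z up. A bare steel sleeve 20 mm across stands 6 mm above the middle of its top.
- mount_square: Square engine mount: black block 46 x 46 mm, 44 mm high, 0.24 to 0.38 kg; its sides are along its x and y. Loose, standing upright; origin at the centre of its underside, z up. A bare steel sleeve 20 mm across stands 6 mm above the middle of its top.
- mount_flanged: Flanged engine mount: black cylinder 38 mm in diameter, 44 mm high over all, 0.2 to 0.32 kg, on a long round-ended foot flange 84 mm long (along its x), 40 mm wide (along its y) and 8 mm thick with a bolt hole in each end. Loose, standing upright; origin at the centre of its underside, z up. A bare steel sleeve 20 mm across stands 6 mm above the middle of its top.
- nest_large: Nest plate with the large round outline (disc 68 mm in diameter), for the large round mount. Fixed aluminium plate 96 x 96 mm, 8 mm thick, lying flat on the bench; its top is flat (the black rubber inlay is flush). Origin at the centre of the plate's underside, on the bench; the inlay is centred on it and the mount is to stand on the top, 8 mm above the origin.
- nest_small: Nest plate with the small round outline (disc 48 mm in diameter), for the small round mount. Fixed aluminium plate 96 x 96 mm, 8 mm thick, lying flat on the bench; its top is flat (the black rubber inlay is flush). Origin at the centre of the plate's underside, on the bench; the inlay is centred on it and the mount is to stand on the top, 8 mm above the origin.
- nest_square: Nest plate with the square outline (54 x 54 mm, sides along its x and y), for the square mount, any of the four ways round. Fixed aluminium plate 96 x 96 mm, 8 mm thick, lying flat on the bench; its top is flat (the black rubber inlay is flush). Origin at the centre of the plate's underside, on the bench; the inlay is centred on it and the mount is to stand on the top, 8 mm above the origin.
- nest_flanged: Nest plate with the long round-ended outline (92 mm along its x, 48 mm along its y), for the flanged mount, either way round. Fixed aluminium plate 96 x 96 mm, 8 mm thick, lying flat on the bench; its top is flat (the black rubber inlay is flush). Origin at the centre of the plate's underside, on the bench; the inlay is centred on it and the mount is to stand on the top, 8 mm above the origin.
- grease_tin: Small brass-coloured tin, 38 mm in diameter, 26 mm high, loose among the mounts; not to be disturbed. Origin at the centre of its underside.
- ring_gauge: Plain steel ring, 40 mm outside, 26 mm inside, 16 mm high, lying loose among the nest plates; not to be disturbed. Origin at the centre of its underside.
Mind the look-alikes: they are no part of the job. What is shaped like the nest_small but turquoise is not meant.

How it is judged:
At the end, for the whole second after the job is handed in: Each mount stands upright (within 0.08 rad) on its matching nest plate (underside 5 to 12 mm above the bench), within 12 mm of the outline's centre, at rest; the square and flanged ones lined up with their outline within 0.22 rad (any matching way round) (horizontal distance between mount_large and nest_large below 0.012 m and z of mount_large in the frame of nest_large between 0.005 and 0.012 m and angle between each of mount_large, mount_small, mount_square, mount_flanged's own z axis and vertical below 0.08 rad and linear speed of each of mount_large, mount_small, mount_square, mount_flanged below 0.02 m/s and horizontal distance between mount_small and nest_small below 0.012 m and z of mount_small in the frame of nest_small between 0.005 and 0.012 m and horizontal distance between mount_square and nest_square below 0.012 m and z of mount_square in the frame of nest_square between 0.005 and 0.012 m and horizontal distance between mount_flanged and nest_flanged below 0.012 m and z of mount_flanged in the frame of nest_flanged between 0.005 and 0.012 m and (angle between the x axis of mount_square and the x axis of nest_square, either way round below 0.22 rad or angle between the x axis of mount_square and the y axis of nest_square, either way round below 0.22 rad) and angle between the x axis of mount_flanged and the x axis of nest_flanged, either way round below 0.22 rad); the robot touches nothing.
It fails at once if a mount is tipped over (more than 0.6 rad from upright) (angle between any of mount_large, mount_small, mount_square, mount_flanged's own z axis and vertical above 0.6 rad).
It fails at once if the brass tin or the steel ring is moved more than 25 mm (distance of any of grease_tin, ring_gauge from where it was at the start of the episode above 0.025 m).
It also fails if it takes over 128 s, if anything falls off the work surface, if the arm or the gripper's body presses on something with over 40 N, if the wrist force passes 120 N, or if a joint passes its speed limit or range.

## Working session

There is one attempt and no reset: what is moved stays moved. The work goes in short steps, Python scripts to look and compute and a tool call to move; the robot and the scene stay as the last step left them, time stands still between calls to the robot, and variables do not carry over. Pictures are saved under pics/ and viewed, about 12 in all and at most 16, crops included, and the job is handed in when it is done.

Besides the shell and the picture viewer there is one more tool, called after ">>>" by a JSON object that holds its "op" and its "data", one argument or row to a line. play_rows: Moves the arm, as the interface text tells. Its arguments: {"type":"object","properties":{"commands":{"type":"array","items":{"type":"object","properties":{"dx":{"type":"number"},"dy":{"type":"number"},"dz":{"type":"number"},"ax":{"type":"number"},"ay":{"type":"number"},"az":{"type":"number"}}}},"claw":{"type":"number"},"squeeze":{"type":"number"}},"required":["commands"]}

```bash
ls; mkdir -p pics; cat > h.py <<'E'
import numpy as np,cv2
from station import ctrl,viewer,workorder
from scipy.spatial.transform import Rotation as Ro
def snap(n,f=None):
    o=ctrl.get_obs(); im=np.array(viewer.camera(n)); m=viewer.camera_model(n)
    if n=="wrist":
        T=np.eye(4);T[:3,:3]=Ro.from_euler('xyz',o['eef_rot']).as_matrix();T[:3,3]=o['ee_pos'];P=T@np.array(m['T_tool_cam'])
    else: P=np.array(m['pose'])
    if f: cv2.imwrite('pics/'+f,im[:,:,::-1])
    return im,(np.array(m['K'],float),np.array(m['dist_coeffs'],float),P)
def ray(c,px,z):
    K,d,P=c
    u=cv2.undistortPoints(np.array(px,float).reshape(-1,1,2),K,d).reshape(-1,2)
    r=np.c_[u,np.ones(len(u))]@P[:3,:3].T
    return P[:3,3]+r*((z-P[2,3])/r[:,2])[:,None]
def proj(c,pts):
    K,d,P=c;Q=np.linalg.inv(P)
    return cv2.projectPoints(np.array(pts,float).reshape(-1,3),cv2.Rodrigues(Q[:3,:3])[0],Q[:3,3],K,d)[0].reshape(-1,2)
E
python3 - <<'E'
from h import *
for n in("top","side"):
    im,c=snap(n,n+"0.png");print(n,c[2].round(3).tolist(),c[0][0,0])
print(ctrl.get_obs(), viewer.camera_model("wrist"))
E
```

```text
pics
top [[0.001, -0.997, 0.081, 0.332], [-1.0, -0.001, 0.0, -0.003], [-0.0, -0.081, -0.997, 1.079], [0.0, 0.0, 0.0, 1.0]] 376.17906673028887
side [[0.876, -0.314, 0.366, 0.099], [-0.482, -0.594, 0.644, -0.633], [0.016, -0.741, -0.672, 0.669], [0.0, 0.0, 0.0, 1.0]] 394.6968565063837
{'time_s': 0.1, 'qpos': array([ 1.27837286e+00,  3.00411531e-01,  1.52148682e+00, -1.77452219e-05,
        1.32067539e+00, -6.65784445e-02]), 'joint_vel': array([-0.00134368,  0.00064486, -0.00156073,  0.00140463,  0.00043692,
        0.00163069]), 'tau': array([-1.05719395e-03, -5.32639790e+01, -3.53291488e+01,  7.09247100e-02,
        2.34524725e-02, -6.57832402e-05]), 'ee_pos': array([0.12309701, 0.53583387, 0.21295887]), 'eef_rot': array([-3.14061259e+00, -4.81208680e-05,  2.91575201e+00]), 'force': array([-0.44867935, -0.34490135,  0.28790039]), 'moment': array([-0.01797778, -0.01294615,  0.02176196]), 'grip_width': 0.09429338605329364} {'K': array([[334.65553205,   0.        , 318.29734124],
       [  0.        , 334.65553205, 199.15586569],
       [  0.        ,   0.        ,   1.        ]]), 'dist_coeffs': array([-0.07038333,  0.        ,  0.        ,  0.        ,  0.        ]), 'T_tool_cam': array([[-3.10060405e-04, -9.57925297e-01, -2.87017471e-01,
         8.26328175e-02],
       [ 9.99999941e-01, -2.54007348e-04, -2.32530522e-04,
         6.81497996e-04],
       [ 1.49842323e-04, -2.87017526e-01,  9.57925319e-01,
        -1.70851060e-01],
       [ 0.00000000e+00,  0.00000000e+00,  0.00000000e+00,
         1.00000000e+00]])}
```

View pics/top0.png

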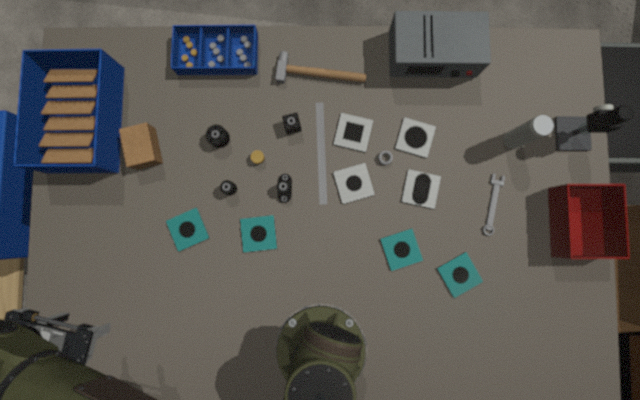

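View pics/side0.png

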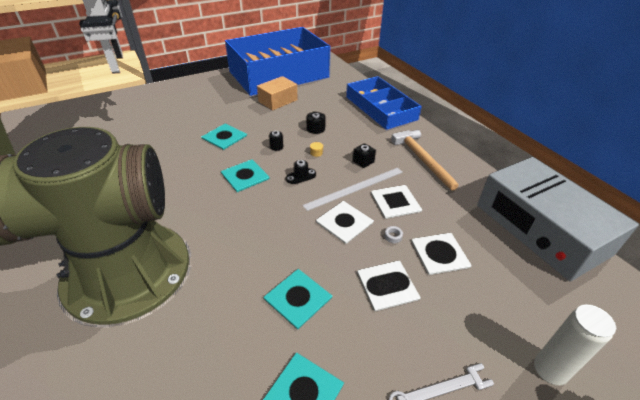

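Top view: mounts at large (217,136), small (228,187), square (291,123), flanged (285,188); nests at square (353,132), large (415,137), small (354,183), flanged (421,189). The look-alikes are turquoise plates at (187,230), (258,234), (402,250) and (461,275). The tin is at (257,158) and the ring at (386,157). I choose the white-aluminium plates and check them in a crop.

```bash
python3 - <<'E'
from h import *
im,c=snap("top")
cv2.imwrite('pics/crop1.png',cv2.resize(im[95:215,190:450,::-1],None,fx=3,fy=3,interpolation=cv2.INTER_CUBIC))
hsv=cv2.cvtColor(im,cv2.COLOR_RGB2HSV);
f=5;g=cv2.resize(cv2.cvtColor(im,cv2.COLOR_RGB2GRAY),None,fx=f,fy=f,interpolation=cv2.INTER_CUBIC)
dark=(g<75).astype(np.uint8)
for n,(x,y),z in [("Nsq",(353,132),.008),("Nlg",(415,137),.008),("Nsm",(354,183),.008),("Nfl",(421,189),.008),("lg",(217,136),.044),("sm",(228,187),.044),("sq",(291,123),.044),("fl",(285,188),.008)]:
    k,l,s,ce=cv2.connectedComponentsWithStats(dark)
    w=l[(y-4)*f:(y+5)*f,(x-4)*f:(x+5)*f];w=w[w>0]
    if len(w)==0: print(n,"none");continue
    i=np.bincount(w).argmax();m=(l==i).astype(np.uint8)
    ct=max(cv2.findContours(m,0,2)[0],key=cv2.contourArea).reshape(-1,2)
    px=(ct+.5)/f-.5; W=ray(c,px,z)[:,:2]*1000
    W=W.astype(np.float32).reshape(-1,1,2)
    M=cv2.moments(W);r=cv2.minAreaRect(W)
    print(n,s[i,4]/f/f,"cent",round(M['m10']/M['m00'],1),round(M['m01']/M['m00'],1),"rect",np.round(r[0],1),np.round(r[1],1),round(r[2],1))
# sleeve: bright spot in the mounts, z=.05 
for n,(x,y) in dict(lg=(217,136),sm=(228,187),sq=(291,123),fl=(285,188)).items():
    print(n, im[y-6:y+7,x-6:x+7].max(2).tolist() if n=="sm" else "")
for n,p in dict(tin=(257,158),ring=(386,157)).items(): print(n,ray(c,[p],.02).round(3))
E
```

```text
Nsq 268.24 cent 620.0 -91.4 rect [620.1 -91.4] [49.1 48.4] 76.4
Nlg 341.44 cent 605.1 -272.4 rect [ 605.  -272.5] [60.6 61. ] 89.0
Nsm 165.2 cent 470.4 -91.9 rect [470.1 -91.6] [41.3 41. ] 89.8
Nfl 383.08000000000004 cent 454.3 -285.7 rect [ 454.6 -285.7] [42.3 86.8] 77.5
lg 541.4 cent 591.0 300.2 rect [587.2 299. ] [73.9 85.4] 56.3
sm 248.71999999999997 cent 446.7 266.8 rect [448.6 269.1] [46.6 67.1] 19.0
sq 410.64 cent 627.9 94.3 rect [628.9  98.2] [61.  75.1] 14.8
fl 373.6 cent 449.9 114.0 rect [452.7 109.1] [66.3 82.8] 53.4
lg 
sm [[86, 67, 52, 46, 46, 43, 48, 50, 66, 80, 89, 106, 109], [66, 52, 59, 67, 72, 65, 48, 30, 41, 53, 65, 88, 96], [53, 65, 88, 100, 104, 91, 86, 61, 45, 39, 45, 58, 76], [56, 87, 108, 99, 95, 102, 104, 86, 62, 32, 39, 41, 51], [78, 101, 103, 84, 72, 84, 108, 100, 73, 46, 39, 30, 31], [87, 113, 95, 54, 42, 69, 101, 111, 77, 55, 40, 28, 29], [90, 110, 93, 57, 49, 74, 104, 105, 79, 49, 35, 36, 31], [78, 106, 100, 88, 86, 99, 105, 90, 66, 43, 33, 20, 23], [61, 80, 97, 104, 104, 110, 98, 81, 47, 31, 35, 19, 27], [42, 60, 78, 89, 96, 85, 79, 58, 43, 38, 25, 38, 26], [39, 42, 59, 52, 56, 57, 44, 42, 37, 37, 28, 26, 24], [50, 37, 47, 34, 31, 39, 29, 41, 31, 28, 21, 15, 38], [64, 49, 48, 45, 32, 34, 36, 23, 31, 34, 30, 31, 55]]
sq 
fl 
tin [[0.54  0.184 0.02 ]]
ring [[ 0.543 -0.184  0.02 ]]
```

View pics/crop1.png

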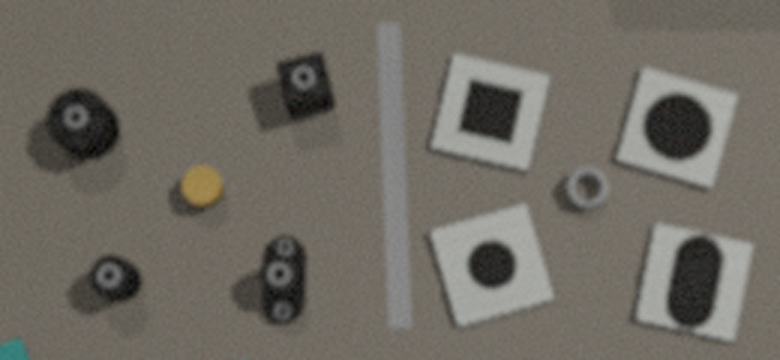

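Crop confirms: the four white plates show square, large round, small round and long outlines. The sleeves (crop px) are at large (76,117), small (109,274), square (303,77) and flanged (280,272), with the bolt holes at (284,246) and (282,312).

```bash
cat > look.py <<'E'
import sys
from h import *
o=ctrl.get_obs();print('t',round(o['time_s'],1),'pos',(o['ee_pos']*1000).round(1),'yaw',round(np.degrees(o['eef_rot'][2]),1))
E
python3 - <<'E'
from h import *
K=viewer.camera_model("top");c=(np.array(K['K']),np.array(K['dist_coeffs']),np.array(K['pose']))
for n,p,z in [("lg",(76,117),.05),("sm",(109,274),.05),("sq",(303,77),.05),("fl",(280,272),.05),("h1",(284,246),.008),("h2",(282,312),.008)]:
    print(n,(ray(c,[((p[0]+.5)/3-.5+190,(p[1]+.5)/3-.5+95)],z)[0,:2]*1000).round(1))
E
```

```text
lg [602.7 297.5]
sm [455.6 263.2]
sq [640.7  86.3]
fl [457.6 105.8]
h1 [487.8 106.7]
h2 [424.4 108. ]
```

>>> {"op": "play_rows", "data": {
  "commands": [
    {"dx":-0.03,"dy":-0.0,"az":-6.5},
    {"dx":-0.038,"dy":-0.01,"az":-6.5},
    {"dx":-0.04,"dy":-0.015},
    {"dx":-0.04,"dy":-0.015},
    {"dx":-0.04,"dy":-0.015}
  ],
  "claw": 1,
  "squeeze": 25
}}

```text
validation failed for argument at $.co...
```

>>> {"op": "play_rows", "data": {
  "commands": [
    {"dx":-0.03,"dy":0,"dz":0,"ax":0,"ay":0,"az":-6.5},
    {"dx":-0.038,"dy":-0.01,"dz":0,"ax":0,"ay":0,"az":-6.5},
    {"dx":-0.038,"dy":-0.015,"dz":0,"ax":0,"ay":0,"az":0},
    {"dx":-0.038,"dy":-0.015,"dz":0,"ax":0,"ay":0,"az":0},
    {"dx":-0.038,"dy":-0.015,"dz":0,"ax":0,"ay":0,"az":0}
  ],
  "claw": 1,
  "squeeze": 25
}}

```text
time_s: 0.57
ee_pos: [0.3027, 0.4706, 0.2118]
eef_rot: [-3.14, -0.002, -3.121]
force: [-0.0, 1.1, 0.0]
grip_width: 0.094
```

>>> {"op": "play_rows", "data": {
  "commands": [
    {"dx":-0.03,"dy":-0.018,"dz":0.004,"ax":0,"ay":0,"az":1.2},
    {"dx":-0.03,"dy":-0.018,"dz":0.004,"ax":0,"ay":0,"az":0},
    {"dx":-0.03,"dy":-0.018,"dz":0.004,"ax":0,"ay":0,"az":0},
    {"dx":-0.03,"dy":-0.018,"dz":0.004,"ax":0,"ay":0,"az":0},
    {"dx":-0.03,"dy":-0.018,"dz":0.004,"ax":0,"ay":0,"az":0}
  ]
}}

```text
time_s: 0.98
ee_pos: [0.4611, 0.3753, 0.1906]
eef_rot: [-3.14, -0.002, 3.14]
force: [0.4, 0.9, 0.0]
grip_width: 0.0942
```

>>> {"op": "play_rows", "data": {
  "commands": [
    {"dx":-0.03,"dy":-0.018,"dz":0.004,"ax":0,"ay":0,"az":0},
    {"dx":-0.03,"dy":-0.018,"dz":0.004,"ax":0,"ay":0,"az":0},
    {"dx":-0.03,"dy":-0.018,"dz":0.004,"ax":0,"ay":0,"az":0},
    {"dx":-0.03,"dy":-0.015,"dz":0.004,"ax":0,"ay":0,"az":0},
    {"dx":-0.01,"dy":-0.008,"dz":0.004,"ax":0,"ay":0,"az":0}
  ]
}}

```text
time_s: 1.4
ee_pos: [0.5991, 0.2898, 0.1676]
eef_rot: [-3.138, -0.004, 3.136]
force: [-0.2, 0.3, -0.3]
grip_width: 0.0941
```

```bash
python3 look.py; python3 - <<'E'
from h import *
im,c=snap("wrist","w1.png")
print(proj(c,[[.6027,.2975,.05]]))
np.save("w1c.npy",np.array(c,dtype=object),allow_pickle=True)
E
```

```text
t 1.4 pos [599.1 289.8 167.6] yaw 179.7
[[327.04374523 199.31715137]]
```

View pics/w1.png

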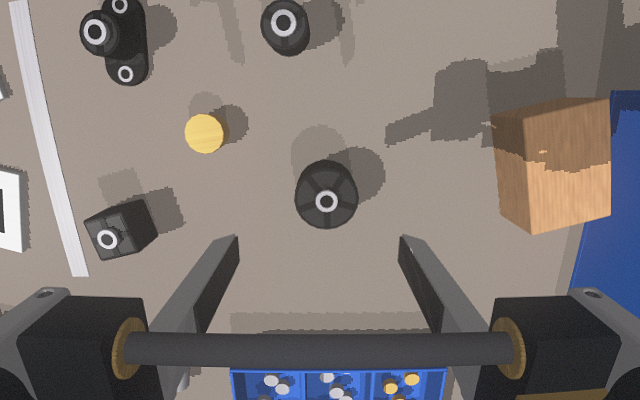

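Wrist view agrees: the large sleeve is at (327,201), predicted (327,199). The others are square (107,239), flanged (95,32) with its hole at (125,74), and small (283,22).

```bash
python3 - <<'E'
from h import *
c=np.load("w1c.npy",allow_pickle=True);im=cv2.imread('pics/w1.png')
for n,p,z in [("lg",(327,201),.05),("sq",(107,239),.05),("fl",(95,32),.05),("sm",(283,22),.05),("h1",(125,74),.008),("h2",(120,5),.008)]: print(n,(ray(c,[p],z)[0,:2]*1000).round(1))
# square top edges
print("sq corners",(ray(c,[(84,208),(140,198),(97,260),(128,243)],.044)[:,:2]*1000).round(1).tolist())
E
```

```text
lg [604.3 297.5]
sq [641.7  85.3]
fl [457.9 106.1]
sm [455.9 262.4]
h1 [488.7 104.3]
h2 [427.  107.1]
sq corners [[612.2, 63.6], [602.4, 122.2], [667.4, 65.5], [648.4, 102.2]]
```

>>> {"op": "play_rows", "data": {
  "commands": [
    {"dx":-0.004,"dy":0.007,"dz":0,"ax":0,"ay":0,"az":0},
    {"dx":0,"dy":0,"dz":0.02,"ax":0,"ay":0,"az":0},
    {"dx":0,"dy":0,"dz":0.03,"ax":0,"ay":0,"az":0},
    {"dx":0,"dy":0,"dz":0.025,"ax":0,"ay":0,"az":0},
    {"dx":0,"dy":0,"dz":0.015,"ax":0,"ay":0,"az":0}
  ]
}}

```text
time_s: 1.87
ee_pos: [0.603, 0.2961, 0.0755]
eef_rot: [-3.14, -0.002, 3.133]
force: [-0.4, 1.0, -1.0]
grip_width: 0.0934
```

>>> {"op": "play_rows", "data": {
  "commands": [
    {"dx":-0.001,"dy":0.001,"dz":0.015,"ax":0,"ay":0,"az":0},
    {"dx":0,"dy":0,"dz":0.017,"ax":0,"ay":0,"az":0},
    {"dx":0,"dy":0,"dz":0.014,"ax":0,"ay":0,"az":0},
    {"dx":0,"dy":0,"dz":0.007,"ax":0,"ay":0,"az":0},
    {"dx":0,"dy":0,"dz":0,"ax":0,"ay":0,"az":0}
  ]
}}

```text
time_s: 2.28
ee_pos: [0.5987, 0.2986, 0.0151]
eef_rot: [-3.137, -0.009, 3.136]
force: [0.2, 0.7, -0.9]
grip_width: 0.094
```

>>> {"op": "play_rows", "data": {
  "commands": [
    {"dx":0,"dy":0,"dz":0,"ax":0,"ay":0,"az":0},
    {"dx":0,"dy":0,"dz":0,"ax":0,"ay":0,"az":0},
    {"dx":0,"dy":0,"dz":0,"ax":0,"ay":0,"az":0},
    {"dx":0,"dy":0,"dz":0,"ax":0,"ay":0,"az":0},
    {"dx":0,"dy":0,"dz":0,"ax":0,"ay":0,"az":0}
  ],
  "claw": 0
}}

```text
time_s: 2.7
ee_pos: [0.5997, 0.2996, 0.0184]
eef_rot: [-3.138, -0.006, 3.136]
force: [-0.3, -2.1, -0.8]
grip_width: 0.0639
```

>>> {"op": "play_rows", "data": {
  "commands": [
    {"dx":0,"dy":0,"dz":0,"ax":0,"ay":0,"az":0},
    {"dx":0,"dy":0,"dz":0,"ax":0,"ay":0,"az":0},
    {"dx":0,"dy":0,"dz":0,"ax":0,"ay":0,"az":0},
    {"dx":0,"dy":0,"dz":0,"ax":0,"ay":0,"az":0},
    {"dx":0,"dy":0,"dz":-0.005,"ax":0,"ay":0,"az":0}
  ]
}}

```text
time_s: 3.12
ee_pos: [0.5991, 0.2991, 0.0228]
eef_rot: [-3.138, -0.007, 3.136]
force: [-0.3, -1.1, -3.3]
grip_width: 0.0597
```

>>> {"op": "play_rows", "data": {
  "commands": [
    {"dx":0,"dy":0,"dz":-0.01,"ax":0,"ay":0,"az":0},
    {"dx":0,"dy":0,"dz":-0.02,"ax":0,"ay":0,"az":0},
    {"dx":0,"dy":0,"dz":-0.03,"ax":0,"ay":0,"az":0},
    {"dx":0,"dy":-0.01,"dz":-0.03,"ax":0,"ay":0,"az":0},
    {"dx":0,"dy":-0.02,"dz":-0.02,"ax":0,"ay":0,"az":0}
  ]
}}

```text
time_s: 3.53
ee_pos: [0.5971, 0.2709, 0.1348]
eef_rot: [-3.135, -0.016, 3.139]
force: [0.1, 0.7, -2.6]
grip_width: 0.06
```

>>> {"op": "play_rows", "data": {
  "commands": [
    {"dx":0,"dy":-0.03,"dz":0,"ax":0,"ay":0,"az":0},
    {"dx":0,"dy":-0.036,"dz":0,"ax":0,"ay":0,"az":0},
    {"dx":0,"dy":-0.036,"dz":0,"ax":0,"ay":0,"az":0},
    {"dx":0,"dy":-0.036,"dz":0,"ax":0,"ay":0,"az":0},
    {"dx":0,"dy":-0.036,"dz":0,"ax":0,"ay":0,"az":0}
  ]
}}

```text
time_s: 3.95
ee_pos: [0.598, 0.0951, 0.1475]
eef_rot: [-3.139, -0.002, -3.137]
force: [0.4, 0.4, -3.7]
grip_width: 0.0598
```

>>> {"op": "play_rows", "data": {
  "commands": [
    {"dx":0,"dy":-0.036,"dz":0,"ax":0,"ay":0,"az":0},
    {"dx":0,"dy":-0.036,"dz":0,"ax":0,"ay":0,"az":0},
    {"dx":0,"dy":-0.036,"dz":0,"ax":0,"ay":0,"az":0},
    {"dx":0,"dy":-0.036,"dz":0,"ax":0,"ay":0,"az":0},
    {"dx":0,"dy":-0.036,"dz":0,"ax":0,"ay":0,"az":0}
  ]
}}

```text
time_s: 4.37
ee_pos: [0.5974, -0.0936, 0.1538]
eef_rot: [-3.139, 0.003, -3.136]
force: [0.3, 0.5, -4.0]
grip_width: 0.0597
```

>>> {"op": "play_rows", "data": {
  "commands": [
    {"dx":-0.001,"dy":-0.036,"dz":0.005,"ax":0,"ay":0,"az":0},
    {"dx":0,"dy":-0.036,"dz":0.01,"ax":0,"ay":0,"az":0},
    {"dx":0,"dy":-0.036,"dz":0.01,"ax":0,"ay":0,"az":0},
    {"dx":0,"dy":-0.036,"dz":0.01,"ax":0,"ay":0,"az":0},
    {"dx":0,"dy":-0.025,"dz":0,"ax":0,"ay":0,"az":0}
  ]
}}

```text
time_s: 4.78
ee_pos: [0.5984, -0.2734, 0.1243]
eef_rot: [-3.137, 0.008, -3.138]
force: [0.6, 1.0, -3.7]
grip_width: 0.0599
```

>>> {"op": "play_rows", "data": {
  "commands": [
    {"dx":0,"dy":0,"dz":0,"ax":0,"ay":0,"az":0},
    {"dx":0,"dy":0,"dz":0,"ax":0,"ay":0,"az":0},
    {"dx":0,"dy":0,"dz":0,"ax":0,"ay":0,"az":0},
    {"dx":0,"dy":0,"dz":0,"ax":0,"ay":0,"az":0},
    {"dx":0,"dy":0,"dz":0,"ax":0,"ay":0,"az":0}
  ]
}}

```text
time_s: 5.2
ee_pos: [0.5973, -0.2776, 0.1265]
eef_rot: [-3.136, 0.009, 3.141]
force: [0.2, -0.4, -3.0]
grip_width: 0.06
```

```bash
python3 look.py; python3 - <<'E'
from h import *
im,c=snap("wrist","w2.png");np.save("w2c.npy",np.array(c,dtype=object),allow_pickle=True)
print(proj(c,[[.605,-.2724,.008],[.62,-.0914,.008],[.4704,-.0919,.008],[.4543,-.2857,.008]]).round(0).tolist())
E
```

```text
t 5.2 pos [ 597.3 -277.6  126.5] yaw 180.0
[[325.0, 202.0], [517.0, 217.0], [544.0, 46.0], [308.0, 19.0]]
```

View pics/w2.png

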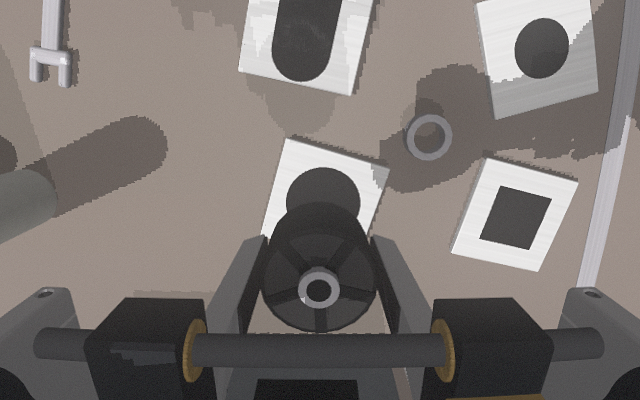

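Sleeve of the held mount at (318,289). The outlines appear where predicted: square (516,218), small (542,48), large centre about x=323. The ring at (429,137) is clear.

```bash
python3 - <<'E'
from h import *
c=np.load("w2c.npy",allow_pickle=True)
print((ray(c,[(318,289)],.155)[0]*1000).round(1))
print((ray(c,[(508,184),(550,198),(530,249),(482,235)],.008)*1000).round(1).tolist(), (ray(c,[(542,48)],.008)*1000).round(1))
# plate of the flanged nest: bottom edge
print((ray(c,[(239,71),(353,95),(282,138),(389,169)],.008)*1000).round(1).tolist())
E
```

```text
[ 602.7 -277.3  155. ]
[[588.1, -105.7, 8.0], [601.3, -62.2, 8.0], [653.3, -71.7, 8.0], [638.1, -122.8, 8.0]] [[471.8 -93.2   8. ]]
[[492.8, -342.8, 8.0], [512.2, -249.2, 8.0], [547.7, -309.1, 8.0], [574.8, -215.7, 8.0]]
```

>>> {"op": "play_rows", "data": {
  "commands": [
    {"dx":-0.002,"dy":0.005,"dz":0.01,"ax":0,"ay":0,"az":0},
    {"dx":0,"dy":0,"dz":0.02,"ax":0,"ay":0,"az":0},
    {"dx":0,"dy":0,"dz":0.02,"ax":0,"ay":0,"az":0},
    {"dx":0,"dy":0,"dz":0.015,"ax":0,"ay":0,"az":0},
    {"dx":0,"dy":0,"dz":0.01,"ax":0,"ay":0,"az":0}
  ]
}}

```text
time_s: 5.67
ee_pos: [0.6032, -0.2683, 0.0507]
eef_rot: [-3.133, 0.015, -3.137]
force: [0.1, 0.2, -3.0]
grip_width: 0.0596
```

>>> {"op": "play_rows", "data": {
  "commands": [
    {"dx":0,"dy":0,"dz":0,"ax":0,"ay":0,"az":0},
    {"dx":0,"dy":0,"dz":0,"ax":0,"ay":0,"az":0},
    {"dx":0,"dy":0,"dz":0,"ax":0,"ay":0,"az":0},
    {"dx":0,"dy":0,"dz":0,"ax":0,"ay":0,"az":0},
    {"dx":0,"dy":0,"dz":0,"ax":0,"ay":0,"az":0}
  ]
}}

```text
time_s: 6.08
ee_pos: [0.6034, -0.2659, 0.0494]
eef_rot: [-3.134, 0.013, -3.135]
force: [0.5, -0.3, -3.4]
grip_width: 0.0595
```

>>> {"op": "play_rows", "data": {
  "commands": [
    {"dx":0.004,"dy":-0.007,"dz":0.002,"ax":0.5,"ay":-0.7,"az":0},
    {"dx":0,"dy":0,"dz":0.004,"ax":0,"ay":0,"az":0},
    {"dx":0,"dy":0,"dz":0.004,"ax":0,"ay":0,"az":0},
    {"dx":0,"dy":0,"dz":0.002,"ax":0,"ay":0,"az":0},
    {"dx":0,"dy":0,"dz":0,"ax":0,"ay":0,"az":0}
  ]
}}

```text
time_s: 6.5
ee_pos: [0.5998, -0.2748, 0.0383]
eef_rot: [-3.123, 0.03, -3.136]
force: [0.1, -0.2, -3.9]
grip_width: 0.0594
```

>>> {"op": "play_rows", "data": {
  "commands": [
    {"dx":0,"dy":0.001,"dz":0,"ax":-1.1,"ay":1.7,"az":0},
    {"dx":0,"dy":0,"dz":0,"ax":0,"ay":0,"az":0},
    {"dx":0,"dy":0,"dz":0.002,"ax":0,"ay":0,"az":0},
    {"dx":0,"dy":0,"dz":0.002,"ax":0,"ay":0,"az":0},
    {"dx":0,"dy":0,"dz":0,"ax":0,"ay":0,"az":0}
  ]
}}

```text
time_s: 6.92
ee_pos: [0.5998, -0.2738, 0.0333]
eef_rot: [3.141, 0.001, -3.136]
force: [0.4, -0.9, -4.0]
grip_width: 0.0596
```

Upright. Step down until contact.

>>> {"op": "play_rows", "data": {
  "commands": [
    {"dx":0,"dy":0,"dz":0.0015,"ax":0,"ay":0,"az":0},
    {"dx":0,"dy":0,"dz":0,"ax":0,"ay":0,"az":0},
    {"dx":0,"dy":0,"dz":0,"ax":0,"ay":0,"az":0},
    {"dx":0,"dy":0,"dz":0,"ax":0,"ay":0,"az":0},
    {"dx":0,"dy":0,"dz":0,"ax":0,"ay":0,"az":0}
  ]
}}

```text
time_s: 7.33
ee_pos: [0.5996, -0.2736, 0.0315]
eef_rot: [-3.141, 0.001, -3.136]
force: [-0.2, -0.2, -3.6]
grip_width: 0.0595
```

>>> {"op": "play_rows", "data": {
  "commands": [
    {"dx":0,"dy":0,"dz":0.0015,"ax":0,"ay":0,"az":0},
    {"dx":0,"dy":0,"dz":0,"ax":0,"ay":0,"az":0},
    {"dx":0,"dy":0,"dz":0,"ax":0,"ay":0,"az":0},
    {"dx":0,"dy":0,"dz":0,"ax":0,"ay":0,"az":0},
    {"dx":0,"dy":0,"dz":0,"ax":0,"ay":0,"az":0}
  ]
}}

```text
time_s: 7.75
ee_pos: [0.5997, -0.2736, 0.03]
eef_rot: [-3.141, 0.002, -3.136]
force: [-0.5, -0.3, -3.6]
grip_width: 0.0597
```

>>> {"op": "play_rows", "data": {
  "commands": [
    {"dx":0,"dy":0,"dz":0.0015,"ax":0,"ay":0,"az":0},
    {"dx":0,"dy":0,"dz":0,"ax":0,"ay":0,"az":0},
    {"dx":0,"dy":0,"dz":0.001,"ax":0,"ay":0,"az":0},
    {"dx":0,"dy":0,"dz":0,"ax":0,"ay":0,"az":0},
    {"dx":0,"dy":0,"dz":0,"ax":0,"ay":0,"az":0}
  ]
}}

```text
time_s: 8.17
ee_pos: [0.5997, -0.2737, 0.0273]
eef_rot: [-3.141, 0.002, -3.136]
force: [-0.5, 0.6, -2.7]
grip_width: 0.0598
```

>>> {"op": "play_rows", "data": {
  "commands": [
    {"dx":0,"dy":0,"dz":0.001,"ax":0,"ay":0,"az":0},
    {"dx":0,"dy":0,"dz":0,"ax":0,"ay":0,"az":0},
    {"dx":0,"dy":0,"dz":0,"ax":0,"ay":0,"az":0},
    {"dx":0,"dy":0,"dz":0,"ax":0,"ay":0,"az":0},
    {"dx":0,"dy":0,"dz":0,"ax":0,"ay":0,"az":0}
  ]
}}

```text
time_s: 8.58
ee_pos: [0.6, -0.2738, 0.0268]
eef_rot: [-3.141, 0.003, -3.136]
force: [-0.2, 0.9, -1.9]
grip_width: 0.0598
```

>>> {"op": "play_rows", "data": {
  "commands": [
    {"dx":0,"dy":0,"dz":0.0005,"ax":0,"ay":0,"az":0},
    {"dx":0,"dy":0,"dz":0,"ax":0,"ay":0,"az":0},
    {"dx":0,"dy":0,"dz":0,"ax":0,"ay":0,"az":0},
    {"dx":0,"dy":0,"dz":0,"ax":0,"ay":0,"az":0},
    {"dx":0,"dy":0,"dz":0,"ax":0,"ay":0,"az":0}
  ],
  "claw": 1
}}

```text
time_s: 9.0
ee_pos: [0.6007, -0.2742, 0.0273]
eef_rot: [-3.14, 0.005, -3.136]
force: [-0.5, 0.2, -0.1]
grip_width: 0.0896
```

>>> {"op": "play_rows", "data": {
  "commands": [
    {"dx":0,"dy":0,"dz":0,"ax":0,"ay":0,"az":0},
    {"dx":0,"dy":0,"dz":0,"ax":0,"ay":0,"az":0},
    {"dx":0,"dy":0,"dz":0,"ax":0,"ay":0,"az":0},
    {"dx":0,"dy":0,"dz":-0.02,"ax":0,"ay":0,"az":0},
    {"dx":0,"dy":0,"dz":-0.03,"ax":0,"ay":0,"az":0}
  ]
}}

```text
time_s: 9.42
ee_pos: [0.598, -0.2728, 0.0723]
eef_rot: [3.139, -0.004, -3.136]
force: [-0.5, -0.7, -0.0]
grip_width: 0.0936
```

>>> {"op": "play_rows", "data": {
  "commands": [
    {"dx":0,"dy":0,"dz":-0.03,"ax":0,"ay":0,"az":0},
    {"dx":0,"dy":0,"dz":-0.03,"ax":0,"ay":0,"az":0},
    {"dx":0,"dy":0,"dz":-0.01,"ax":0,"ay":0,"az":0},
    {"dx":0,"dy":0,"dz":0,"ax":0,"ay":0,"az":0},
    {"dx":0,"dy":0,"dz":0,"ax":0,"ay":0,"az":0}
  ]
}}

```text
time_s: 9.83
ee_pos: [0.5992, -0.2735, 0.1499]
eef_rot: [-3.141, 0.001, -3.136]
force: [0.9, -0.5, -0.2]
grip_width: 0.0937
```

```bash
cat > see.py <<'E'
# wrist picture; list bright grey ring-like sleeves (z=.05 bench / .058 nest) and dark inlays
import sys
from h import *
o=ctrl.get_obs();print('pos',(o['ee_pos']*1000).round(1),'rpy',np.degrees(o['eef_rot']).round(1))
im,c=snap("wrist",sys.argv[1]);np.save(sys.argv[1][:-4]+".npy",np.array(c,dtype=object),allow_pickle=True)
g=cv2.cvtColor(im,cv2.COLOR_RGB2GRAY).astype(int);sat=im.max(2).astype(int)-im.min(2)
m=((g>150)&(sat<25)).astype(np.uint8)
cs,h=cv2.findContours(m,cv2.RETR_CCOMP,2)
for i,q in enumerate(cs):
    a=cv2.contourArea(q)
    if h[0][i][3]<0 and 150<a<3000 and len(q)>5:
        (x,y),r=cv2.minEnclosingCircle(q)
        if a>.7*np.pi*r*r: print('ring px',round(x),round(y),'r',round(r,1),'z.05',(ray(c,[(x,y)],.05)[0,:2]*1000).round(1),'z.058',(ray(c,[(x,y)],.058)[0,:2]*1000).round(1))
E
python3 see.py w3.png
```

```text
pos [ 599.2 -273.5  149.9] rpy [-1.800e+02  1.000e-01 -1.797e+02]
ring px 318 210 r 11.9 z.05 [ 607.2 -273.4] z.058 [ 604.5 -273.4]
```

View pics/w3.png

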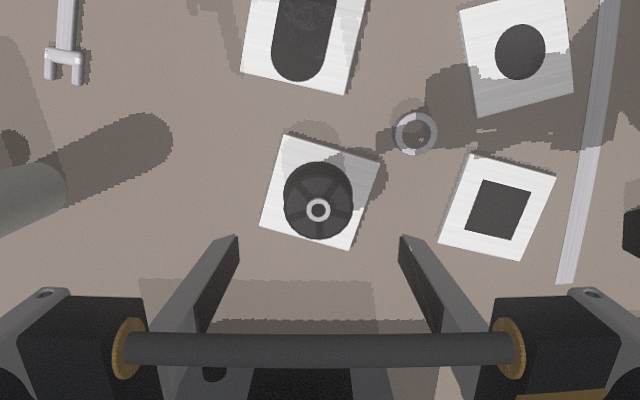

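Large mount is centred at (318,210): 604.5, -273.4 against 605, -272.4. Next the square mount.

>>> {"op": "play_rows", "data": {
  "commands": [
    {"dx":-0.004,"dy":0.02,"dz":0,"ax":0,"ay":0,"az":0},
    {"dx":-0.004,"dy":0.035,"dz":0,"ax":0,"ay":0,"az":0},
    {"dx":-0.004,"dy":0.036,"dz":0,"ax":0,"ay":0,"az":0},
    {"dx":-0.004,"dy":0.036,"dz":0,"ax":0,"ay":0,"az":0},
    {"dx":-0.004,"dy":0.036,"dz":0,"ax":0,"ay":0,"az":0}
  ]
}}

```text
time_s: 10.3
ee_pos: [0.6148, -0.1108, 0.1387]
eef_rot: [3.138, -0.011, 3.137]
force: [0.3, -0.6, 0.7]
grip_width: 0.094
```

>>> {"op": "play_rows", "data": {
  "commands": [
    {"dx":-0.004,"dy":0.036,"dz":0,"ax":0,"ay":0,"az":0},
    {"dx":-0.004,"dy":0.036,"dz":0,"ax":0,"ay":0,"az":0},
    {"dx":-0.004,"dy":0.036,"dz":0,"ax":0,"ay":0,"az":-6},
    {"dx":-0.004,"dy":0.036,"dz":0,"ax":0,"ay":0,"az":-6},
    {"dx":-0.004,"dy":0.02,"dz":0,"ax":0,"ay":0,"az":0}
  ]
}}

```text
time_s: 10.72
ee_pos: [0.6236, 0.0644, 0.1283]
eef_rot: [3.131, -0.024, -2.926]
force: [0.5, 0.3, 0.2]
grip_width: 0.0938
```

>>> {"op": "play_rows", "data": {
  "commands": [
    {"dx":0,"dy":0,"dz":0,"ax":0,"ay":0,"az":0},
    {"dx":0,"dy":0,"dz":0,"ax":0,"ay":0,"az":0},
    {"dx":0,"dy":0,"dz":0,"ax":0,"ay":0,"az":0},
    {"dx":0,"dy":0,"dz":0,"ax":0,"ay":0,"az":0},
    {"dx":0,"dy":0,"dz":0,"ax":0,"ay":0,"az":0}
  ]
}}

```text
time_s: 11.13
ee_pos: [0.6211, 0.0663, 0.1214]
eef_rot: [3.13, -0.034, -2.923]
force: [-0.4, 0.9, 1.3]
grip_width: 0.0939
```

```bash
python3 see.py w4.png; python3 -c "
import cv2;cv2.imwrite('pics/w4c.png',cv2.resize(cv2.imread('pics/w4.png')[130:270,220:420],None,fx=3,fy=3))"
```

```text
pos [621.1  66.3 121.4] rpy [ 179.3   -1.9 -167.5]
ring px 334 244 r 12.2 z.05 [642.   84.5] z.058 [638.9  83.3]
ring px 398 56 r 9.3 z.05 [497.   96.6] z.058 [498.7  95. ]
ring px 38 53 r 24.6 z.05 [ 546.1 -155.9] z.058 [ 546.2 -149.3]
```

View pics/w4c.png

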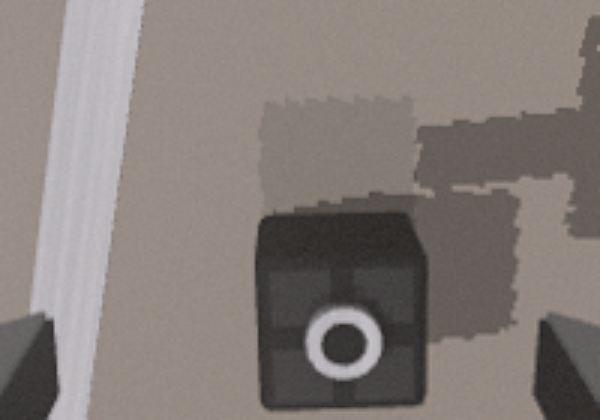

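>>> {"op": "play_rows", "data": {
  "commands": [
    {"dx":-0.012,"dy":0.006,"dz":0,"ax":0.7,"ay":-1.9,"az":0},
    {"dx":-0.012,"dy":0.006,"dz":0,"ax":0,"ay":0,"az":0},
    {"dx":0,"dy":0,"dz":0.01,"ax":0,"ay":0,"az":0},
    {"dx":0,"dy":0,"dz":0.02,"ax":0,"ay":0,"az":0},
    {"dx":0,"dy":0,"dz":0.01,"ax":0,"ay":0,"az":0}
  ]
}}

```text
time_s: 11.6
ee_pos: [0.644, 0.0784, 0.0812]
eef_rot: [-3.14, 0.005, -2.93]
force: [-0.3, -0.4, -0.4]
grip_width: 0.0941
```

>>> {"op": "play_rows", "data": {
  "commands": [
    {"dx":0.001,"dy":0.006,"dz":0.006,"ax":0,"ay":0.2,"az":0},
    {"dx":0,"dy":0,"dz":0.018,"ax":0,"ay":0,"az":0},
    {"dx":0,"dy":0,"dz":0.018,"ax":0,"ay":0,"az":0},
    {"dx":0,"dy":0,"dz":0.012,"ax":0,"ay":0,"az":0},
    {"dx":0,"dy":0,"dz":0.003,"ax":0,"ay":0,"az":0}
  ]
}}

```text
time_s: 12.02
ee_pos: [0.6394, 0.0824, 0.0191]
eef_rot: [-3.14, -0.002, -2.934]
force: [0.2, 0.4, 0.7]
grip_width: 0.0938
```

>>> {"op": "play_rows", "data": {
  "commands": [
    {"dx":0,"dy":0,"dz":0,"ax":0,"ay":0,"az":0},
    {"dx":0,"dy":0,"dz":0,"ax":0,"ay":0,"az":0},
    {"dx":0,"dy":0,"dz":0,"ax":0,"ay":0,"az":0},
    {"dx":0,"dy":0,"dz":0,"ax":0,"ay":0,"az":0},
    {"dx":0,"dy":0,"dz":0,"ax":0,"ay":0,"az":0}
  ]
}}

```text
time_s: 12.43
ee_pos: [0.6399, 0.0823, 0.0211]
eef_rot: [-3.14, -0.001, -2.934]
force: [0.1, 0.3, -0.7]
grip_width: 0.0942
```

>>> {"op": "play_rows", "data": {
  "commands": [
    {"dx":-0.001,"dy":0.002,"dz":0,"ax":0,"ay":0,"az":0},
    {"dx":0,"dy":0,"dz":0,"ax":0,"ay":0,"az":0},
    {"dx":0,"dy":0,"dz":0,"ax":0,"ay":0,"az":0},
    {"dx":0,"dy":0,"dz":0,"ax":0,"ay":0,"az":0},
    {"dx":0,"dy":0,"dz":0,"ax":0,"ay":0,"az":0}
  ],
  "claw": 0
}}

```text
time_s: 12.85
ee_pos: [0.6414, 0.0848, 0.0228]
eef_rot: [-3.139, 0.002, -2.934]
force: [0.4, 1.3, 0.4]
grip_width: 0.0644
```

>>> {"op": "play_rows", "data": {
  "commands": [
    {"dx":0,"dy":0,"dz":0,"ax":0,"ay":0,"az":0},
    {"dx":0,"dy":0,"dz":0,"ax":0,"ay":0,"az":0},
    {"dx":0,"dy":0,"dz":0,"ax":0,"ay":0,"az":0},
    {"dx":0,"dy":0,"dz":0,"ax":0,"ay":0,"az":0},
    {"dx":0,"dy":0,"dz":0,"ax":0,"ay":0,"az":0}
  ]
}}

```text
time_s: 13.27
ee_pos: [0.6413, 0.0848, 0.0228]
eef_rot: [-3.14, 0.002, -2.934]
force: [-0.1, 0.0, 0.6]
grip_width: 0.0459
```

>>> {"op": "play_rows", "data": {
  "commands": [
    {"dx":0,"dy":0,"dz":-0.01,"ax":0,"ay":0,"az":0},
    {"dx":0,"dy":0,"dz":-0.02,"ax":0,"ay":0,"az":0},
    {"dx":0,"dy":0,"dz":-0.02,"ax":0,"ay":0,"az":0},
    {"dx":0,"dy":0,"dz":-0.02,"ax":0,"ay":0,"az":0},
    {"dx":0,"dy":0,"dz":-0.01,"ax":0,"ay":0,"az":0}
  ]
}}

```text
time_s: 13.68
ee_pos: [0.6386, 0.0846, 0.1032]
eef_rot: [-3.141, -0.008, -2.934]
force: [-0.5, 0.0, -3.3]
grip_width: 0.0458
```

>>> {"op": "play_rows", "data": {
  "commands": [
    {"dx":0,"dy":-0.02,"dz":-0.005,"ax":0,"ay":0,"az":6.5},
    {"dx":0,"dy":-0.03,"dz":-0.005,"ax":0,"ay":0,"az":6.5},
    {"dx":0.003,"dy":-0.034,"dz":0,"ax":0,"ay":0,"az":6.5},
    {"dx":0.003,"dy":-0.034,"dz":0,"ax":0,"ay":0,"az":6.5},
    {"dx":0.003,"dy":-0.034,"dz":0,"ax":0,"ay":0,"az":0}
  ]
}}

```text
time_s: 14.1
ee_pos: [0.6238, -0.0626, 0.1178]
eef_rot: [-3.139, -0.002, 2.883]
force: [-0.2, 0.0, -3.9]
grip_width: 0.0464
```

>>> {"op": "play_rows", "data": {
  "commands": [
    {"dx":0,"dy":0,"dz":0,"ax":0,"ay":0,"az":0},
    {"dx":0,"dy":0,"dz":0,"ax":0,"ay":0,"az":0},
    {"dx":0,"dy":0,"dz":0,"ax":0,"ay":0,"az":0},
    {"dx":0,"dy":0,"dz":0,"ax":0,"ay":0,"az":0},
    {"dx":0,"dy":0,"dz":0,"ax":0,"ay":0,"az":0}
  ]
}}

```text
time_s: 14.52
ee_pos: [0.6219, -0.0677, 0.1177]
eef_rot: [-3.138, -0.004, 2.877]
force: [0.4, 0.2, -3.7]
grip_width: 0.0458
```

>>> {"op": "play_rows", "data": {
  "commands": [
    {"dx":-0.002,"dy":-0.012,"dz":0.005,"ax":0,"ay":0,"az":-1.2},
    {"dx":-0.002,"dy":-0.012,"dz":0.015,"ax":0,"ay":0,"az":0},
    {"dx":0,"dy":0,"dz":0.02,"ax":0,"ay":0,"az":0},
    {"dx":0,"dy":0,"dz":0.018,"ax":0,"ay":0,"az":0},
    {"dx":0,"dy":0,"dz":0.005,"ax":0,"ay":0,"az":0}
  ]
}}

```text
time_s: 14.93
ee_pos: [0.6218, -0.0879, 0.0545]
eef_rot: [-3.139, 0.0, 2.908]
force: [-1.7, 1.0, -3.2]
grip_width: 0.0461
```

>>> {"op": "play_rows", "data": {
  "commands": [
    {"dx":0,"dy":0,"dz":0,"ax":0,"ay":0,"az":0},
    {"dx":0,"dy":0,"dz":0,"ax":0,"ay":0,"az":0},
    {"dx":0,"dy":0,"dz":0,"ax":0,"ay":0,"az":0},
    {"dx":0,"dy":0,"dz":0,"ax":0,"ay":0,"az":0},
    {"dx":0,"dy":0,"dz":0,"ax":0,"ay":0,"az":0}
  ]
}}

```text
time_s: 15.35
ee_pos: [0.6229, -0.0855, 0.0562]
eef_rot: [-3.139, 0.001, 2.911]
force: [-0.0, -0.4, -2.6]
grip_width: 0.0461
```

>>> {"op": "play_rows", "data": {
  "commands": [
    {"dx":0.0015,"dy":-0.0065,"dz":0.002,"ax":0,"ay":0,"az":0.5},
    {"dx":0,"dy":0,"dz":0.008,"ax":0,"ay":0,"az":0},
    {"dx":0,"dy":0,"dz":0.008,"ax":0,"ay":0,"az":0},
    {"dx":0,"dy":0,"dz":0.002,"ax":0,"ay":0,"az":0},
    {"dx":0,"dy":0,"dz":0,"ax":0,"ay":0,"az":0}
  ]
}}

```text
time_s: 15.77
ee_pos: [0.6203, -0.0925, 0.0358]
eef_rot: [-3.139, 0.004, 2.901]
force: [1.3, 0.1, -2.0]
grip_width: 0.0463
```

>>> {"op": "play_rows", "data": {
  "commands": [
    {"dx":0,"dy":0,"dz":0,"ax":0,"ay":0,"az":0},
    {"dx":0,"dy":0,"dz":0,"ax":0,"ay":0,"az":0},
    {"dx":0,"dy":0,"dz":0,"ax":0,"ay":0,"az":0},
    {"dx":0,"dy":0,"dz":0,"ax":0,"ay":0,"az":0},
    {"dx":0,"dy":0,"dz":0,"ax":0,"ay":0,"az":0}
  ]
}}

```text
time_s: 16.18
ee_pos: [0.6202, -0.0924, 0.0354]
eef_rot: [-3.139, 0.003, 2.901]
force: [-1.1, 0.4, -2.1]
grip_width: 0.0459
```

Excellent; down 5 mm and release.

>>> {"op": "play_rows", "data": {
  "commands": [
    {"dx":0,"dy":0,"dz":0.002,"ax":0,"ay":0,"az":0},
    {"dx":0,"dy":0,"dz":0.002,"ax":0,"ay":0,"az":0},
    {"dx":0,"dy":0,"dz":0,"ax":0,"ay":0,"az":0},
    {"dx":0,"dy":0,"dz":0.0005,"ax":0,"ay":0,"az":0},
    {"dx":0,"dy":0,"dz":0,"ax":0,"ay":0,"az":0}
  ]
}}

```text
time_s: 16.6
ee_pos: [0.6205, -0.0924, 0.0309]
eef_rot: [-3.139, 0.004, 2.902]
force: [0.0, -0.2, -3.5]
grip_width: 0.0461
```

>>> {"op": "play_rows", "data": {
  "commands": [
    {"dx":0,"dy":0,"dz":0.001,"ax":0,"ay":0,"az":0},
    {"dx":0,"dy":0,"dz":0,"ax":0,"ay":0,"az":0},
    {"dx":0,"dy":0,"dz":0.0005,"ax":0,"ay":0,"az":0},
    {"dx":0,"dy":0,"dz":0,"ax":0,"ay":0,"az":0},
    {"dx":0,"dy":0,"dz":0,"ax":0,"ay":0,"az":0}
  ]
}}

```text
time_s: 17.02
ee_pos: [0.6209, -0.0925, 0.0308]
eef_rot: [-3.139, 0.005, 2.902]
force: [-0.2, 0.6, -1.0]
grip_width: 0.0462
```

Contact. Release and rise, heading for the flanged mount (458,106) at yaw ~180.

>>> {"op": "play_rows", "data": {
  "commands": [
    {"dx":0,"dy":0,"dz":0,"ax":0,"ay":0,"az":0},
    {"dx":0,"dy":0,"dz":0,"ax":0,"ay":0,"az":0},
    {"dx":0,"dy":0,"dz":0,"ax":0,"ay":0,"az":0},
    {"dx":0,"dy":0,"dz":0,"ax":0,"ay":0,"az":0},
    {"dx":0,"dy":0,"dz":0,"ax":0,"ay":0,"az":0}
  ],
  "claw": 1
}}

```text
time_s: 17.43
ee_pos: [0.6216, -0.0926, 0.0314]
eef_rot: [-3.14, 0.007, 2.902]
force: [-0.4, -0.1, 0.2]
grip_width: 0.076
```

>>> {"op": "play_rows", "data": {
  "commands": [
    {"dx":0,"dy":0,"dz":0,"ax":0,"ay":0,"az":0},
    {"dx":0,"dy":0,"dz":0,"ax":0,"ay":0,"az":0},
    {"dx":0,"dy":0,"dz":-0.02,"ax":0,"ay":0,"az":0},
    {"dx":0,"dy":0,"dz":-0.03,"ax":0,"ay":0,"az":0},
    {"dx":0,"dy":0,"dz":-0.03,"ax":0,"ay":0,"az":0}
  ]
}}

```text
time_s: 17.85
ee_pos: [0.618, -0.0918, 0.1069]
eef_rot: [-3.139, -0.005, 2.902]
force: [0.9, -0.3, 0.4]
grip_width: 0.0938
```

>>> {"op": "play_rows", "data": {
  "commands": [
    {"dx":0.01,"dy":0.01,"dz":-0.02,"ax":0,"ay":0,"az":-6},
    {"dx":0.02,"dy":0.02,"dz":-0.01,"ax":0,"ay":0,"az":-6},
    {"dx":0.025,"dy":0.028,"dz":0,"ax":0,"ay":0,"az":0},
    {"dx":0.025,"dy":0.028,"dz":0,"ax":0,"ay":0,"az":0},
    {"dx":0.025,"dy":0.028,"dz":0,"ax":0,"ay":0,"az":0}
  ]
}}

```text
time_s: 18.27
ee_pos: [0.5223, 0.0275, 0.1448]
eef_rot: [-3.139, 0.007, 3.115]
force: [0.8, 0.7, 0.2]
grip_width: 0.094
```

>>> {"op": "play_rows", "data": {
  "commands": [
    {"dx":0.02,"dy":0.028,"dz":0,"ax":0,"ay":0,"az":0},
    {"dx":0.015,"dy":0.02,"dz":0,"ax":0,"ay":0,"az":0},
    {"dx":0,"dy":0,"dz":0,"ax":0,"ay":0,"az":0},
    {"dx":0,"dy":0,"dz":0,"ax":0,"ay":0,"az":0},
    {"dx":0,"dy":0,"dz":0,"ax":0,"ay":0,"az":0}
  ]
}}

```text
time_s: 18.68
ee_pos: [0.4831, 0.0826, 0.1458]
eef_rot: [-3.139, 0.009, 3.12]
force: [-0.6, -0.9, 0.3]
grip_width: 0.0937
```

```bash
python3 see.py w5.png
```

```text
pos [483.1  82.6 145.8] rpy [-179.9    0.5  178.8]
ring px 62 254 r 19.5 z.05 [ 529.4 -154.7] z.058 [ 525.4 -147.5]
ring px 343 127 r 8.0 z.05 [422.7 103.6] z.058 [422.  103.1]
```

View pics/w5.png

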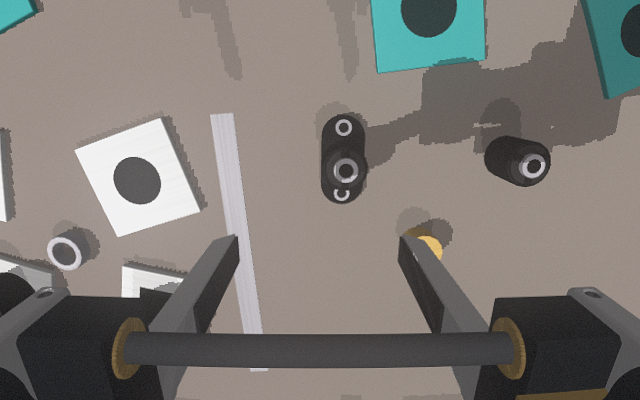

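Flanged sleeve at (345,171), holes at (344,127) and (342,194); small sleeve at (533,166); tin at (430,245) is clear of the grasp. Small nest inlay at (137,180).

```bash
python3 - <<'E'
from h import *
c=np.load("w5.npy",allow_pickle=True)
for n,p,z in [("fl",(345,171),.05),("h",(344,127),.008),("h",(342,194),.008),("sm",(533,166),.05),("Nsm",(137,180),.008)]: print(n,(ray(c,[p],z)[0,:2]*1000).round(1))
E
```

```text
fl [457.8 104.9]
h [426.3 107.1]
h [489.6 105.2]
sm [456.2 261.8]
Nsm [471.2 -92.8]
```

>>> {"op": "play_rows", "data": {
  "commands": [
    {"dx":0.012,"dy":0.011,"dz":0.005,"ax":0,"ay":0.4,"az":0},
    {"dx":0.012,"dy":0.011,"dz":0.01,"ax":0,"ay":0,"az":0},
    {"dx":0,"dy":0,"dz":0.02,"ax":0,"ay":0,"az":0},
    {"dx":0,"dy":0,"dz":0.02,"ax":0,"ay":0,"az":0},
    {"dx":0,"dy":0,"dz":0.01,"ax":0,"ay":0,"az":0}
  ]
}}

```text
time_s: 19.15
ee_pos: [0.46, 0.1045, 0.0789]
eef_rot: [-3.14, 0.004, 3.113]
force: [0.2, -1.4, -0.5]
grip_width: 0.0939
```

>>> {"op": "play_rows", "data": {
  "commands": [
    {"dx":0,"dy":0,"dz":0,"ax":0,"ay":0,"az":0},
    {"dx":0,"dy":0,"dz":0,"ax":0,"ay":0,"az":0},
    {"dx":0,"dy":0,"dz":0,"ax":0,"ay":0,"az":0},
    {"dx":0,"dy":0,"dz":0,"ax":0,"ay":0,"az":0},
    {"dx":0,"dy":0,"dz":0,"ax":0,"ay":0,"az":0}
  ]
}}

```text
time_s: 19.57
ee_pos: [0.4588, 0.104, 0.0774]
eef_rot: [-3.139, -0.0, 3.111]
force: [-0.2, 0.4, 0.6]
grip_width: 0.0935
```

>>> {"op": "play_rows", "data": {
  "commands": [
    {"dx":0.001,"dy":0.001,"dz":0.008,"ax":0,"ay":0,"az":0},
    {"dx":0,"dy":0,"dz":0.018,"ax":0,"ay":0,"az":0},
    {"dx":0,"dy":0,"dz":0.018,"ax":0,"ay":0,"az":0},
    {"dx":0,"dy":0,"dz":0.006,"ax":0,"ay":0,"az":0},
    {"dx":0,"dy":0,"dz":0,"ax":0,"ay":0,"az":0}
  ]
}}

```text
time_s: 19.98
ee_pos: [0.4593, 0.1053, 0.0269]
eef_rot: [-3.14, 0.006, 3.11]
force: [-0.3, -0.3, 0.3]
grip_width: 0.0936
```

>>> {"op": "play_rows", "data": {
  "commands": [
    {"dx":0,"dy":0,"dz":0,"ax":0,"ay":0,"az":0},
    {"dx":0,"dy":0,"dz":0,"ax":0,"ay":0,"az":0},
    {"dx":0,"dy":0,"dz":0,"ax":0,"ay":0,"az":0},
    {"dx":0,"dy":0,"dz":0,"ax":0,"ay":0,"az":0},
    {"dx":0,"dy":0,"dz":0,"ax":0,"ay":0,"az":0}
  ]
}}

```text
time_s: 20.4
ee_pos: [0.4603, 0.1055, 0.0291]
eef_rot: [-3.141, 0.008, 3.11]
force: [-0.2, -0.7, 0.4]
grip_width: 0.0936
```

>>> {"op": "play_rows", "data": {
  "commands": [
    {"dx":0.002,"dy":0,"dz":0.005,"ax":0,"ay":0.4,"az":0},
    {"dx":0,"dy":0,"dz":0.001,"ax":0,"ay":0,"az":0},
    {"dx":0,"dy":0,"dz":0,"ax":0,"ay":0,"az":0},
    {"dx":0,"dy":0,"dz":0,"ax":0,"ay":0,"az":0},
    {"dx":0,"dy":0,"dz":0,"ax":0,"ay":0,"az":0}
  ]
}}

```text
time_s: 20.82
ee_pos: [0.4585, 0.1057, 0.0231]
eef_rot: [-3.141, 0.002, 3.11]
force: [0.2, -1.0, 0.1]
grip_width: 0.0937
```

>>> {"op": "play_rows", "data": {
  "commands": [
    {"dx":0,"dy":0,"dz":0,"ax":0,"ay":0,"az":0},
    {"dx":0,"dy":0,"dz":0,"ax":0,"ay":0,"az":0},
    {"dx":0,"dy":0,"dz":0,"ax":0,"ay":0,"az":0},
    {"dx":0,"dy":0,"dz":0,"ax":0,"ay":0,"az":0},
    {"dx":0,"dy":0,"dz":0,"ax":0,"ay":0,"az":0}
  ],
  "claw": 0
}}

```text
time_s: 21.23
ee_pos: [0.4586, 0.1057, 0.0232]
eef_rot: [-3.141, 0.002, 3.11]
force: [-0.8, -0.8, -0.1]
grip_width: 0.064
```

>>> {"op": "play_rows", "data": {
  "commands": [
    {"dx":0,"dy":0,"dz":0,"ax":0,"ay":0,"az":0},
    {"dx":0,"dy":0,"dz":0,"ax":0,"ay":0,"az":0},
    {"dx":0,"dy":0,"dz":0,"ax":0,"ay":0,"az":0},
    {"dx":0,"dy":0,"dz":0,"ax":0,"ay":0,"az":0},
    {"dx":0,"dy":0,"dz":0,"ax":0,"ay":0,"az":0}
  ]
}}

```text
time_s: 21.65
ee_pos: [0.4586, 0.1056, 0.0233]
eef_rot: [-3.141, 0.002, 3.11]
force: [-0.4, 0.8, -0.4]
grip_width: 0.0376
```

>>> {"op": "play_rows", "data": {
  "commands": [
    {"dx":0,"dy":0,"dz":-0.01,"ax":0,"ay":0,"az":0},
    {"dx":0,"dy":0,"dz":-0.02,"ax":0,"ay":0,"az":0},
    {"dx":0,"dy":0,"dz":-0.025,"ax":0,"ay":0,"az":0},
    {"dx":0,"dy":-0.01,"dz":-0.02,"ax":0,"ay":0,"az":0},
    {"dx":0,"dy":-0.02,"dz":-0.01,"ax":0,"ay":0,"az":0}
  ]
}}

```text
time_s: 22.07
ee_pos: [0.4549, 0.0767, 0.1106]
eef_rot: [-3.14, -0.006, 3.113]
force: [1.0, 0.1, -2.7]
grip_width: 0.0376
```

>>> {"op": "play_rows", "data": {
  "commands": [
    {"dx":0,"dy":-0.03,"dz":0,"ax":0,"ay":0,"az":0},
    {"dx":0,"dy":-0.036,"dz":0,"ax":0,"ay":0,"az":0},
    {"dx":0,"dy":-0.036,"dz":0,"ax":0,"ay":0,"az":0},
    {"dx":0,"dy":-0.036,"dz":0,"ax":0,"ay":0,"az":0},
    {"dx":0,"dy":-0.036,"dz":0,"ax":0,"ay":0,"az":0}
  ]
}}

```text
time_s: 22.48
ee_pos: [0.4501, -0.101, 0.1176]
eef_rot: [-3.14, 0.001, 3.12]
force: [0.5, 0.1, -3.4]
grip_width: 0.0372
```

>>> {"op": "play_rows", "data": {
  "commands": [
    {"dx":0,"dy":-0.036,"dz":0,"ax":0,"ay":0,"az":0},
    {"dx":0,"dy":-0.036,"dz":0,"ax":0,"ay":0,"az":0},
    {"dx":0,"dy":-0.036,"dz":0,"ax":0,"ay":0,"az":5},
    {"dx":0,"dy":-0.03,"dz":0,"ax":0,"ay":0,"az":5},
    {"dx":0,"dy":-0.015,"dz":0,"ax":0,"ay":0,"az":0}
  ]
}}

```text
time_s: 22.9
ee_pos: [0.4386, -0.2641, 0.1212]
eef_rot: [-3.14, 0.002, 2.935]
force: [-0.2, -0.6, -3.0]
grip_width: 0.0377
```

>>> {"op": "play_rows", "data": {
  "commands": [
    {"dx":0,"dy":0,"dz":0,"ax":0,"ay":0,"az":0},
    {"dx":0,"dy":0,"dz":0,"ax":0,"ay":0,"az":0},
    {"dx":0,"dy":0,"dz":0,"ax":0,"ay":0,"az":0},
    {"dx":0,"dy":0,"dz":0,"ax":0,"ay":0,"az":0},
    {"dx":0,"dy":0,"dz":0,"ax":0,"ay":0,"az":0}
  ]
}}

```text
time_s: 23.32
ee_pos: [0.4375, -0.2648, 0.1224]
eef_rot: [-3.14, 0.001, 2.933]
force: [0.3, -0.4, -2.6]
grip_width: 0.0376
```

```bash
python3 see.py w6.png
```

```text
pos [ 437.5 -264.8  122.4] rpy [-1.799e+02  1.000e-01  1.680e+02]
ring px 346 386 r 10.7 z.05 [ 612.7 -274.4] z.058 [ 604.3 -273.5]
```

View pics/w6.png

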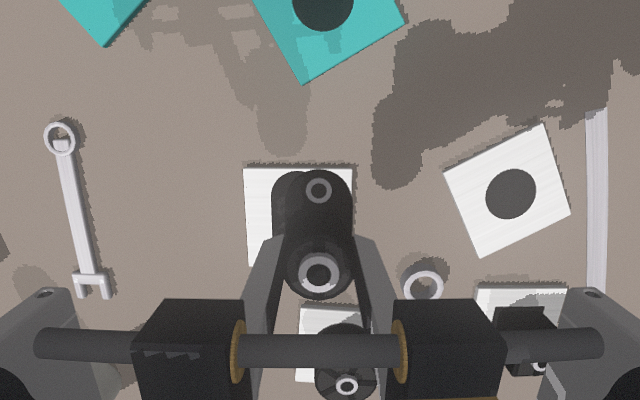

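Flange and plate edges are parallel in the view (plate top edge y=168 is horizontal, flange vertical). The sleeve is at (319,274).

>>> {"op": "play_rows", "data": {
  "commands": [
    {"dx":-0.01,"dy":-0.008,"dz":0,"ax":0,"ay":0,"az":0},
    {"dx":-0.011,"dy":-0.009,"dz":0.01,"ax":0,"ay":0,"az":0},
    {"dx":0,"dy":0,"dz":0.02,"ax":0,"ay":0,"az":0},
    {"dx":0,"dy":0,"dz":0.02,"ax":0,"ay":0,"az":0},
    {"dx":0,"dy":0,"dz":0.01,"ax":0,"ay":0,"az":0}
  ]
}}

```text
time_s: 23.78
ee_pos: [0.4582, -0.2841, 0.0638]
eef_rot: [-3.138, 0.007, 2.939]
force: [-0.8, -0.2, -2.3]
grip_width: 0.0375
```

>>> {"op": "play_rows", "data": {
  "commands": [
    {"dx":0,"dy":0,"dz":0,"ax":0,"ay":0,"az":0},
    {"dx":0,"dy":0,"dz":0,"ax":0,"ay":0,"az":0},
    {"dx":0,"dy":0,"dz":0,"ax":0,"ay":0,"az":0},
    {"dx":0,"dy":0,"dz":0,"ax":0,"ay":0,"az":0},
    {"dx":0,"dy":0,"dz":0,"ax":0,"ay":0,"az":0}
  ]
}}

```text
time_s: 24.2
ee_pos: [0.4586, -0.2825, 0.0644]
eef_rot: [-3.139, 0.006, 2.942]
force: [-0.1, 0.2, -4.0]
grip_width: 0.0378
```

>>> {"op": "play_rows", "data": {
  "commands": [
    {"dx":0.003,"dy":-0.004,"dz":0.003,"ax":0,"ay":0.4,"az":0.5},
    {"dx":0,"dy":0,"dz":0.01,"ax":0,"ay":0,"az":0},
    {"dx":0,"dy":0,"dz":0.01,"ax":0,"ay":0,"az":0},
    {"dx":0,"dy":0,"dz":0.004,"ax":0,"ay":0,"az":0},
    {"dx":0,"dy":0,"dz":0,"ax":0,"ay":0,"az":0}
  ]
}}

```text
time_s: 24.62
ee_pos: [0.4548, -0.2869, 0.0363]
eef_rot: [-3.137, 0.001, 2.932]
force: [1.1, -0.3, -2.7]
grip_width: 0.0375
```

>>> {"op": "play_rows", "data": {
  "commands": [
    {"dx":0,"dy":0,"dz":0,"ax":0,"ay":0,"az":0},
    {"dx":0,"dy":0,"dz":0,"ax":0,"ay":0,"az":0},
    {"dx":0,"dy":0,"dz":0,"ax":0,"ay":0,"az":0},
    {"dx":0,"dy":0,"dz":0,"ax":0,"ay":0,"az":0},
    {"dx":0,"dy":0,"dz":0,"ax":0,"ay":0,"az":0}
  ]
}}

```text
time_s: 25.03
ee_pos: [0.4548, -0.2868, 0.0358]
eef_rot: [-3.138, -0.0, 2.932]
force: [0.3, 0.5, -3.3]
grip_width: 0.0375
```

>>> {"op": "play_rows", "data": {
  "commands": [
    {"dx":0,"dy":0.001,"dz":0.002,"ax":0,"ay":0,"az":0},
    {"dx":0,"dy":0,"dz":0.002,"ax":0,"ay":0,"az":0},
    {"dx":0,"dy":0,"dz":0.0005,"ax":0,"ay":0,"az":0},
    {"dx":0,"dy":0,"dz":0.0005,"ax":0,"ay":0,"az":0},
    {"dx":0,"dy":0,"dz":0,"ax":0,"ay":0,"az":0}
  ]
}}

```text
time_s: 25.45
ee_pos: [0.4554, -0.2859, 0.0314]
eef_rot: [-3.137, 0.001, 2.932]
force: [-0.8, -1.0, -3.4]
grip_width: 0.0375
```

>>> {"op": "play_rows", "data": {
  "commands": [
    {"dx":0,"dy":0,"dz":0.0005,"ax":0,"ay":0,"az":0},
    {"dx":0,"dy":0,"dz":0,"ax":0,"ay":0,"az":0},
    {"dx":0,"dy":0,"dz":0,"ax":0,"ay":0,"az":0},
    {"dx":0,"dy":0,"dz":0,"ax":0,"ay":0,"az":0},
    {"dx":0,"dy":0,"dz":0,"ax":0,"ay":0,"az":0}
  ]
}}

```text
time_s: 25.87
ee_pos: [0.4555, -0.2861, 0.0313]
eef_rot: [-3.137, 0.002, 2.932]
force: [-0.7, -0.2, 0.3]
grip_width: 0.0376
```

>>> {"op": "play_rows", "data": {
  "commands": [
    {"dx":0,"dy":0,"dz":0,"ax":0,"ay":0,"az":0},
    {"dx":0,"dy":0,"dz":0,"ax":0,"ay":0,"az":0},
    {"dx":0,"dy":0,"dz":0,"ax":0,"ay":0,"az":0},
    {"dx":0,"dy":0,"dz":0,"ax":0,"ay":0,"az":0},
    {"dx":0,"dy":0,"dz":0,"ax":0,"ay":0,"az":0}
  ],
  "claw": 1
}}

```text
time_s: 26.28
ee_pos: [0.4561, -0.2865, 0.0318]
eef_rot: [-3.136, 0.003, 2.932]
force: [-1.3, 0.1, -0.1]
grip_width: 0.0676
```

>>> {"op": "play_rows", "data": {
  "commands": [
    {"dx":0,"dy":0,"dz":0,"ax":0,"ay":0,"az":0},
    {"dx":0,"dy":0,"dz":0,"ax":0,"ay":0,"az":0},
    {"dx":0,"dy":0,"dz":-0.02,"ax":0,"ay":0,"az":0},
    {"dx":0,"dy":0,"dz":-0.03,"ax":0,"ay":0,"az":0},
    {"dx":0,"dy":0,"dz":-0.035,"ax":0,"ay":0,"az":0}
  ]
}}

```text
time_s: 26.7
ee_pos: [0.453, -0.284, 0.1125]
eef_rot: [-3.141, -0.009, 2.932]
force: [-0.9, -0.4, 0.1]
grip_width: 0.0936
```

>>> {"op": "play_rows", "data": {
  "commands": [
    {"dx":0,"dy":0.01,"dz":-0.03,"ax":0,"ay":0,"az":-6},
    {"dx":0,"dy":0.025,"dz":-0.01,"ax":0,"ay":0,"az":-6},
    {"dx":0,"dy":0.036,"dz":0,"ax":0,"ay":0,"az":0},
    {"dx":0,"dy":0.036,"dz":0,"ax":0,"ay":0,"az":0},
    {"dx":0,"dy":0.036,"dz":0,"ax":0,"ay":0,"az":0}
  ]
}}

```text
time_s: 27.12
ee_pos: [0.4593, -0.143, 0.162]
eef_rot: [-3.136, 0.003, -3.139]
force: [-0.1, -0.9, 0.2]
grip_width: 0.0938
```

>>> {"op": "play_rows", "data": {
  "commands": [
    {"dx":0,"dy":0.036,"dz":0,"ax":0,"ay":0,"az":0},
    {"dx":0,"dy":0.036,"dz":0,"ax":0,"ay":0,"az":0},
    {"dx":0,"dy":0.036,"dz":0,"ax":0,"ay":0,"az":0},
    {"dx":0,"dy":0.036,"dz":0,"ax":0,"ay":0,"az":0},
    {"dx":0,"dy":0.036,"dz":0,"ax":0,"ay":0,"az":0}
  ]
}}

```text
time_s: 27.53
ee_pos: [0.4572, 0.0451, 0.1623]
eef_rot: [-3.136, 0.006, -3.14]
force: [1.0, 0.7, -0.1]
grip_width: 0.0939
```

>>> {"op": "play_rows", "data": {
  "commands": [
    {"dx":0,"dy":0.036,"dz":0,"ax":0,"ay":0,"az":0},
    {"dx":0,"dy":0.036,"dz":0,"ax":0,"ay":0,"az":0},
    {"dx":0,"dy":0.036,"dz":0,"ax":0,"ay":0,"az":0},
    {"dx":0,"dy":0.036,"dz":0,"ax":0,"ay":0,"az":0},
    {"dx":0,"dy":0.02,"dz":0,"ax":0,"ay":0,"az":0}
  ]
}}

```text
time_s: 27.95
ee_pos: [0.4549, 0.2198, 0.1623]
eef_rot: [-3.137, 0.008, -3.139]
force: [0.8, 0.8, -0.1]
grip_width: 0.094
```

>>> {"op": "play_rows", "data": {
  "commands": [
    {"dx":0,"dy":0,"dz":0,"ax":0,"ay":0,"az":0},
    {"dx":0,"dy":0,"dz":0,"ax":0,"ay":0,"az":0},
    {"dx":0,"dy":0,"dz":0,"ax":0,"ay":0,"az":0},
    {"dx":0,"dy":0,"dz":0,"ax":0,"ay":0,"az":0},
    {"dx":0,"dy":0,"dz":0,"ax":0,"ay":0,"az":0}
  ]
}}

```text
time_s: 28.37
ee_pos: [0.4542, 0.2215, 0.162]
eef_rot: [-3.137, 0.008, -3.135]
force: [-1.0, -0.2, -0.1]
grip_width: 0.0943
```

```bash
python3 see.py w7.png
```

```text
pos [454.2 221.5 162. ] rpy [-179.7    0.4 -179.6]
ring px 365 198 r 11.1 z.05 [455.9 262.4] z.058 [453.5 261.2]
```

>>> {"op": "play_rows", "data": {
  "commands": [
    {"dx":-0.001,"dy":0.02,"dz":0,"ax":-0.3,"ay":0.4,"az":0},
    {"dx":0,"dy":0.02,"dz":0.01,"ax":0,"ay":0,"az":0},
    {"dx":0,"dy":0,"dz":0.03,"ax":0,"ay":0,"az":0},
    {"dx":0,"dy":0,"dz":0.03,"ax":0,"ay":0,"az":0},
    {"dx":0,"dy":0,"dz":0.01,"ax":0,"ay":0,"az":0}
  ]
}}

```text
time_s: 28.83
ee_pos: [0.4586, 0.2602, 0.0834]
eef_rot: [3.138, 0.008, 3.141]
force: [-0.2, -0.8, -0.9]
grip_width: 0.0943
```

>>> {"op": "play_rows", "data": {
  "commands": [
    {"dx":0,"dy":0,"dz":0,"ax":0,"ay":0,"az":0},
    {"dx":0,"dy":0,"dz":0,"ax":0,"ay":0,"az":0},
    {"dx":0,"dy":0,"dz":0,"ax":0,"ay":0,"az":0},
    {"dx":0,"dy":0,"dz":0,"ax":0,"ay":0,"az":0},
    {"dx":0,"dy":0,"dz":0,"ax":0,"ay":0,"az":0}
  ]
}}

```text
time_s: 29.25
ee_pos: [0.4597, 0.2586, 0.0857]
eef_rot: [3.138, 0.009, 3.138]
force: [-0.3, -0.3, -0.2]
grip_width: 0.0936
```

>>> {"op": "play_rows", "data": {
  "commands": [
    {"dx":0.003,"dy":0.003,"dz":0.01,"ax":0.2,"ay":0.5,"az":0},
    {"dx":0,"dy":0,"dz":0.02,"ax":0,"ay":0,"az":0},
    {"dx":0,"dy":0,"dz":0.02,"ax":0,"ay":0,"az":0},
    {"dx":0,"dy":0,"dz":0.01,"ax":0,"ay":0,"az":0},
    {"dx":0,"dy":0,"dz":0,"ax":0,"ay":0,"az":0}
  ]
}}

```text
time_s: 29.67
ee_pos: [0.4582, 0.2632, 0.0258]
eef_rot: [3.139, 0.005, 3.138]
force: [0.2, 0.1, 0.2]
grip_width: 0.0944
```

>>> {"op": "play_rows", "data": {
  "commands": [
    {"dx":0,"dy":0,"dz":0,"ax":0,"ay":0,"az":0},
    {"dx":0,"dy":0,"dz":0,"ax":0,"ay":0,"az":0},
    {"dx":0,"dy":0,"dz":0,"ax":0,"ay":0,"az":0},
    {"dx":0,"dy":0,"dz":0,"ax":0,"ay":0,"az":0},
    {"dx":0,"dy":0,"dz":0,"ax":0,"ay":0,"az":0}
  ]
}}

```text
time_s: 30.08
ee_pos: [0.459, 0.264, 0.0281]
eef_rot: [3.138, 0.007, 3.138]
force: [0.1, -0.7, 0.4]
grip_width: 0.0943
```

>>> {"op": "play_rows", "data": {
  "commands": [
    {"dx":0.002,"dy":-0.001,"dz":0.006,"ax":0.2,"ay":0.4,"az":0},
    {"dx":0,"dy":0,"dz":0,"ax":0,"ay":0,"az":0},
    {"dx":0,"dy":0,"dz":0,"ax":0,"ay":0,"az":0},
    {"dx":0,"dy":0,"dz":0,"ax":0,"ay":0,"az":0},
    {"dx":0,"dy":0,"dz":0,"ax":0,"ay":0,"az":0}
  ],
  "claw": 0
}}

```text
time_s: 30.5
ee_pos: [0.4572, 0.2631, 0.0225]
eef_rot: [3.141, 0.0, 3.138]
force: [0.1, 0.4, -0.2]
grip_width: 0.0642
```

>>> {"op": "play_rows", "data": {
  "commands": [
    {"dx":0,"dy":0,"dz":0,"ax":0,"ay":0,"az":0},
    {"dx":0,"dy":0,"dz":0,"ax":0,"ay":0,"az":0},
    {"dx":0,"dy":0,"dz":0,"ax":0,"ay":0,"az":0},
    {"dx":0,"dy":0,"dz":0,"ax":0,"ay":0,"az":0},
    {"dx":0,"dy":0,"dz":0,"ax":0,"ay":0,"az":0}
  ]
}}

```text
time_s: 30.92
ee_pos: [0.4573, 0.263, 0.0225]
eef_rot: [3.141, 0.0, 3.138]
force: [0.2, 0.0, -0.7]
grip_width: 0.0394
```

>>> {"op": "play_rows", "data": {
  "commands": [
    {"dx":0,"dy":0,"dz":-0.01,"ax":0,"ay":0,"az":0},
    {"dx":0,"dy":0,"dz":-0.02,"ax":0,"ay":0,"az":0},
    {"dx":0,"dy":0,"dz":-0.025,"ax":0,"ay":0,"az":0},
    {"dx":0,"dy":-0.01,"dz":-0.02,"ax":0,"ay":0,"az":0},
    {"dx":0,"dy":-0.02,"dz":-0.01,"ax":0,"ay":0,"az":0}
  ]
}}

```text
time_s: 31.33
ee_pos: [0.455, 0.2335, 0.1098]
eef_rot: [-3.14, -0.006, 3.14]
force: [0.2, -0.3, -1.0]
grip_width: 0.0395
```

>>> {"op": "play_rows", "data": {
  "commands": [
    {"dx":-0.002,"dy":-0.03,"dz":0,"ax":0,"ay":0,"az":0},
    {"dx":-0.002,"dy":-0.036,"dz":0,"ax":0,"ay":0,"az":0},
    {"dx":-0.002,"dy":-0.036,"dz":0,"ax":0,"ay":0,"az":0},
    {"dx":-0.002,"dy":-0.036,"dz":0,"ax":0,"ay":0,"az":0},
    {"dx":-0.002,"dy":-0.036,"dz":0,"ax":0,"ay":0,"az":0}
  ]
}}

```text
time_s: 31.75
ee_pos: [0.4652, 0.0563, 0.1168]
eef_rot: [3.141, 0.002, -3.136]
force: [0.2, 0.1, -2.7]
grip_width: 0.0397
```

>>> {"op": "play_rows", "data": {
  "commands": [
    {"dx":-0.002,"dy":-0.036,"dz":0,"ax":0,"ay":0,"az":0},
    {"dx":-0.002,"dy":-0.036,"dz":0,"ax":0,"ay":0,"az":0},
    {"dx":0,"dy":-0.03,"dz":0,"ax":0,"ay":0,"az":0},
    {"dx":0,"dy":-0.015,"dz":0,"ax":0,"ay":0,"az":0},
    {"dx":0,"dy":0,"dz":0,"ax":0,"ay":0,"az":0}
  ]
}}

```text
time_s: 32.17
ee_pos: [0.4686, -0.0718, 0.1204]
eef_rot: [-3.141, 0.004, -3.141]
force: [0.1, -0.5, -2.2]
grip_width: 0.0395
```

>>> {"op": "play_rows", "data": {
  "commands": [
    {"dx":-0.002,"dy":-0.01,"dz":0,"ax":0,"ay":0.2,"az":0},
    {"dx":0,"dy":-0.01,"dz":0.01,"ax":0,"ay":0,"az":0},
    {"dx":0,"dy":0,"dz":0.02,"ax":0,"ay":0,"az":0},
    {"dx":0,"dy":0,"dz":0.02,"ax":0,"ay":0,"az":0},
    {"dx":0,"dy":0,"dz":0.01,"ax":0,"ay":0,"az":0}
  ]
}}

```text
time_s: 32.58
ee_pos: [0.4725, -0.0931, 0.0603]
eef_rot: [-3.14, 0.006, -3.139]
force: [0.4, -0.1, -3.1]
grip_width: 0.0396
```

>>> {"op": "play_rows", "data": {
  "commands": [
    {"dx":0,"dy":0,"dz":0,"ax":0,"ay":0,"az":0},
    {"dx":0,"dy":0,"dz":0,"ax":0,"ay":0,"az":0},
    {"dx":0,"dy":0,"dz":0,"ax":0,"ay":0,"az":0},
    {"dx":0,"dy":0,"dz":0,"ax":0,"ay":0,"az":0},
    {"dx":0,"dy":0,"dz":0,"ax":0,"ay":0,"az":0}
  ]
}}

```text
time_s: 33.0
ee_pos: [0.4718, -0.0916, 0.0582]
eef_rot: [-3.141, 0.002, -3.136]
force: [0.4, 0.5, -2.5]
grip_width: 0.0394
```

>>> {"op": "play_rows", "data": {
  "commands": [
    {"dx":0,"dy":-0.001,"dz":0.004,"ax":0,"ay":0,"az":0},
    {"dx":0,"dy":0,"dz":0.008,"ax":0,"ay":0,"az":0},
    {"dx":0,"dy":0,"dz":0.008,"ax":0,"ay":0,"az":0},
    {"dx":0,"dy":0,"dz":0.003,"ax":0,"ay":0,"az":0},
    {"dx":0,"dy":0,"dz":0,"ax":0,"ay":0,"az":0}
  ]
}}

```text
time_s: 33.42
ee_pos: [0.4726, -0.0928, 0.0342]
eef_rot: [-3.14, 0.005, -3.136]
force: [-1.3, -0.7, -2.1]
grip_width: 0.0399
```

>>> {"op": "play_rows", "data": {
  "commands": [
    {"dx":0,"dy":0,"dz":0,"ax":0,"ay":0,"az":0},
    {"dx":0,"dy":0,"dz":0,"ax":0,"ay":0,"az":0},
    {"dx":0,"dy":0,"dz":0,"ax":0,"ay":0,"az":0},
    {"dx":0,"dy":0,"dz":0,"ax":0,"ay":0,"az":0},
    {"dx":0,"dy":0,"dz":0,"ax":0,"ay":0,"az":0}
  ]
}}

```text
time_s: 33.83
ee_pos: [0.4726, -0.0929, 0.034]
eef_rot: [-3.14, 0.004, -3.136]
force: [-0.3, 0.7, -2.3]
grip_width: 0.0392
```

>>> {"op": "play_rows", "data": {
  "commands": [
    {"dx":0,"dy":0,"dz":0.002,"ax":0,"ay":0,"az":0},
    {"dx":0,"dy":0,"dz":0.001,"ax":0,"ay":0,"az":0},
    {"dx":0,"dy":0,"dz":0.0005,"ax":0,"ay":0,"az":0},
    {"dx":0,"dy":0,"dz":0.0005,"ax":0,"ay":0,"az":0},
    {"dx":0,"dy":0,"dz":0,"ax":0,"ay":0,"az":0}
  ]
}}

```text
time_s: 34.25
ee_pos: [0.4731, -0.093, 0.0306]
eef_rot: [-3.14, 0.006, -3.136]
force: [-0.1, -0.3, -1.9]
grip_width: 0.0395
```

>>> {"op": "play_rows", "data": {
  "commands": [
    {"dx":0,"dy":0,"dz":0.0003,"ax":0,"ay":0,"az":0},
    {"dx":0,"dy":0,"dz":0,"ax":0,"ay":0,"az":0},
    {"dx":0,"dy":0,"dz":0,"ax":0,"ay":0,"az":0},
    {"dx":0,"dy":0,"dz":0,"ax":0,"ay":0,"az":0},
    {"dx":0,"dy":0,"dz":0,"ax":0,"ay":0,"az":0}
  ]
}}

```text
time_s: 34.67
ee_pos: [0.4732, -0.093, 0.0306]
eef_rot: [-3.14, 0.006, -3.136]
force: [-0.8, 0.8, 1.2]
grip_width: 0.0398
```

Contact. Release, rise, and back off to look at all four.

>>> {"op": "play_rows", "data": {
  "commands": [
    {"dx":0,"dy":0,"dz":0,"ax":0,"ay":0,"az":0},
    {"dx":0,"dy":0,"dz":0,"ax":0,"ay":0,"az":0},
    {"dx":0,"dy":0,"dz":0,"ax":0,"ay":0,"az":0},
    {"dx":0,"dy":0,"dz":0,"ax":0,"ay":0,"az":0},
    {"dx":0,"dy":0,"dz":0,"ax":0,"ay":0,"az":0}
  ],
  "claw": 1
}}

```text
time_s: 35.08
ee_pos: [0.4736, -0.0931, 0.0307]
eef_rot: [-3.139, 0.007, -3.136]
force: [0.3, -0.4, -0.1]
grip_width: 0.0697
```

>>> {"op": "play_rows", "data": {
  "commands": [
    {"dx":0,"dy":0,"dz":0,"ax":0,"ay":0,"az":0},
    {"dx":0,"dy":0,"dz":0,"ax":0,"ay":0,"az":0},
    {"dx":0,"dy":0,"dz":-0.02,"ax":0,"ay":0,"az":0},
    {"dx":0,"dy":0,"dz":-0.03,"ax":0,"ay":0,"az":0},
    {"dx":0,"dy":0,"dz":-0.035,"ax":0,"ay":0,"az":0}
  ]
}}

```text
time_s: 35.5
ee_pos: [0.4697, -0.0921, 0.1119]
eef_rot: [3.14, -0.005, -3.136]
force: [0.8, 1.0, 0.6]
grip_width: 0.0937
```

>>> {"op": "play_rows", "data": {
  "commands": [
    {"dx":0,"dy":0,"dz":-0.035,"ax":0,"ay":0,"az":0},
    {"dx":-0.015,"dy":-0.015,"dz":-0.035,"ax":0,"ay":0,"az":0},
    {"dx":-0.03,"dy":-0.025,"dz":-0.03,"ax":0,"ay":0,"az":0},
    {"dx":-0.03,"dy":-0.025,"dz":-0.02,"ax":0,"ay":0,"az":0},
    {"dx":-0.02,"dy":-0.02,"dz":0,"ax":0,"ay":0,"az":0}
  ]
}}

```text
time_s: 35.92
ee_pos: [0.5603, -0.1711, 0.2394]
eef_rot: [-3.14, 0.004, -3.132]
force: [-0.1, 1.5, -0.4]
grip_width: 0.094
```

>>> {"op": "play_rows", "data": {
  "commands": [
    {"dx":0,"dy":0,"dz":0,"ax":0,"ay":0,"az":0},
    {"dx":0,"dy":0,"dz":0,"ax":0,"ay":0,"az":0},
    {"dx":0,"dy":0,"dz":0,"ax":0,"ay":0,"az":0},
    {"dx":0,"dy":0,"dz":0,"ax":0,"ay":0,"az":0},
    {"dx":0,"dy":0,"dz":0,"ax":0,"ay":0,"az":0}
  ]
}}

```text
time_s: 36.33
ee_pos: [0.5613, -0.1732, 0.2383]
eef_rot: [-3.14, 0.003, -3.134]
force: [0.9, 0.1, 0.2]
grip_width: 0.0938
```

```bash
python3 see.py w8.png
```

```text
pos [ 561.3 -173.2  238.3] rpy [-179.9    0.2 -179.6]
ring px 389 231 r 8.6 z.05 [624.4 -90.7] z.058 [621.1 -92.5]
ring px 228 216 r 8.8 z.05 [ 607.9 -275.9] z.058 [ 605.  -273.6]
ring px 308 158 r 16.7 z.05 [ 540.3 -184.5] z.058 [ 538.9 -184.2]
ring px 398 93 r 10.3 z.05 [471.9 -91.1] z.058 [472.  -92.9]
ring px 207 74 r 10.3 z.05 [ 454.  -287.9] z.058 [ 454.5 -285.4]
```

View pics/w8.png

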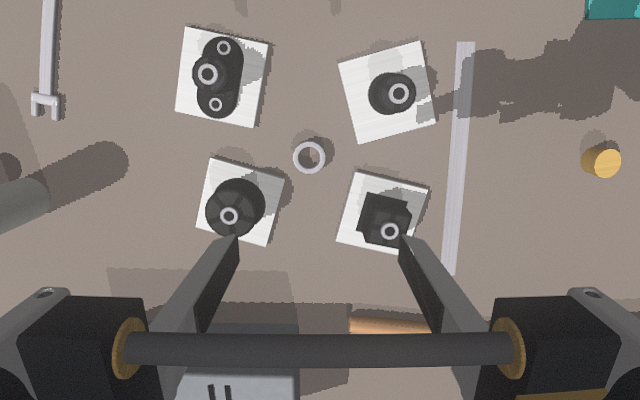

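All four sleeves lie within about 2 mm of their outline centres: square (389,231), large (228,216), small (398,93), flanged (207,74). The ring (308,158) and tin (601,162) look unmoved. I'll check the square's turn in a crop.

```bash
python3 -c "
import cv2;cv2.imwrite('pics/w8c.png',cv2.resize(cv2.imread('pics/w8.png')[160:260,325:445],None,fx=5,fy=5,interpolation=2))"
```

```text
(no output)
```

View pics/w8c.png

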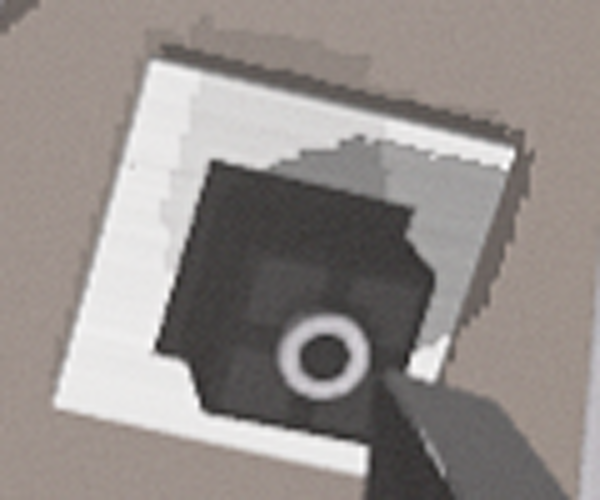

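The mount's edges are parallel to the outline within about 3°. The arm is clear of everything, so I'm handing in.

```bash
python3 -c "
from station import workorder; print(workorder.hand_in())"
```

```text
the job is handed in; nothing more can be done
None
```

All four engine mounts are standing upright on their matching aluminium nest plates. I handed the job in at about 36 s of the 128 s allowed, with the gripper open and well clear. The hand-in reports no verdict.

- **Centring:** in the last wrist picture each mount's sleeve was within about 2 mm of its outline's centre (limit 12 mm).
- **Alignment:** in a close crop the square mount's edges were within about 3° of its outline (limit about 12.6°). The flanged mount looked parallel to its plate edges before release and was not measured again afterwards.
- **Tin and ring:** I measured the ring within about 4 mm of its first position. I only judged the tin by eye, and it looked unmoved.
- **Small disagreements:** the calibration left 1–2 mm between the top and wrist views. The nests' angles differed by 2–3° between views, so I used in-between values.

No mount was tipped at any point, and no check failed.

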